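# Pack up a faceplate level with a synth case

### The job

The aluminium faceplate must lie level beside the open synthesizer case for work: one end on the rim of the case's near wall, the other on a packing of wooden strips. The loose strips come in three thicknesses: pinch them in the gripper to gauge them, and stack suitable ones flat one on another on the bench beside that wall until the top is flush with the rim. Then lay the faceplate across the rim and the packing, handle up, square to the wall and with its handle clear outside the case, put the strips left over into the offcut tray, and leave the mug, spool and jar alone.

Things in the scene. Friction and masses are not known exactly. Their poses are not given: they have to be found in the camera images.
- case: Shallow open wooden synthesizer case fixed on the bench to the robot's left, mouth up: 380 mm long (its x), 250 mm wide (y), 84 mm high, walls 18 mm thick. Origin: centre of its underside. Its near long wall is the -y one, towards the middle of the bench; outside its middle the bench is clear for 150 mm.
- case_rim (a point): Point on the flat top of the case's near long wall, at the middle of the wall's length and thickness, 84 mm above the bench. x runs along the wall, y level across it into the case, z up.
- panel_handle (a point): Loose aluminium faceplate, 240 x 90 x 5 mm, 0.3 kg, flat underneath, jacks and small knobs on top. Its pull handle is a straight dark bar 90 mm long, 10 mm wide and high, on a post at each end. The point is the bar's middle, 40 mm above the plate's underside, over its centre. x: along plate and bar, z: up from its face. It starts flat on the bench.
- tray_in (a point): Centre of the inner floor (6 mm above the bench) of a loose open plywood tray for offcuts (0.8 kg), to the robot's right: 140 x 150 mm outside, 35 mm high, walls 6 mm; x along its 140 mm side. It starts empty.
- mid_a (a point): Centre of a loose planed wooden strip of square section, 80 mm long; x runs along its length. Seven such strips can be there, lying apart on the bench; each is 20, 28 or 36 mm thick (as wide as it is high), and which is which is not told. They weigh 22 to 73 g. Some are absent.
- mid_b (a point): Centre of a loose planed wooden strip of square section, 80 mm long; x runs along its length. Seven such strips can be there, lying apart on the bench; each is 20, 28 or 36 mm thick (as wide as it is high), and which is which is not told. They weigh 22 to 73 g. Some are absent.
- mid_c (a point): Centre of a loose planed wooden strip of square section, 80 mm long; x runs along its length. Seven such strips can be there, lying apart on the bench; each is 20, 28 or 36 mm thick (as wide as it is high), and which is which is not told. They weigh 22 to 73 g. Some are absent.
- mid_d (a point): Centre of a loose planed wooden strip of square section, 80 mm long; x runs along its length. Seven such strips can be there, lying apart on the bench; each is 20, 28 or 36 mm thick (as wide as it is high), and which is which is not told. They weigh 22 to 73 g. Some are absent.
- mid_e (a point): Centre of a loose planed wooden strip of square section, 80 mm long; x runs along its length. Seven such strips can be there, lying apart on the bench; each is 20, 28 or 36 mm thick (as wide as it is high), and which is which is not told. They weigh 22 to 73 g. Some are absent.
- mid_f (a point): Centre of a loose planed wooden strip of square section, 80 mm long; x runs along its length. Seven such strips can be there, lying apart on the bench; each is 20, 28 or 36 mm thick (as wide as it is high), and which is which is not told. They weigh 22 to 73 g. Some are absent.
- mid_g (a point): Centre of a loose planed wooden strip of square section, 80 mm long; x runs along its length. Seven such strips can be there, lying apart on the bench; each is 20, 28 or 36 mm thick (as wide as it is high), and which is which is not told. They weigh 22 to 73 g. Some are absent.
- mug: white mug, 80 mm across, 92 mm high, origin under it; a bystander beyond the work, to be left alone.
- spool: grey solder spool, 64 mm across, 50 mm high, origin under it; a bystander beyond the work, to be left alone.
- jar: glass jar with a steel lid, 68 mm across, 75 mm high, origin under it; a bystander beyond the work, to be left alone.
There are look-alikes about, which are no part of the job. What is shaped like the part that bears mid_e but pink or purple is not meant.

How it is judged:
On the way:
1. a packing of strips, let go and standing by itself beside the near wall, is built up to about the rim's height (centre of its top strip 63 to 77 mm above the bench) (((height (world z) of mid_a between 0.063 and 0.077 m and y of mid_a in the frame of case_rim between -0.25 and -0.02 m and x of mid_a in the frame of case_rim between -0.19 and 0.19 m) or (height (world z) of mid_b between 0.063 and 0.077 m and y of mid_b in the frame of case_rim between -0.25 and -0.02 m and x of mid_b in the frame of case_rim between -0.19 and 0.19 m) or (height (world z) of mid_c between 0.063 and 0.077 m and y of mid_c in the frame of case_rim between -0.25 and -0.02 m and x of mid_c in the frame of case_rim between -0.19 and 0.19 m) or (height (world z) of mid_d between 0.063 and 0.077 m and y of mid_d in the frame of case_rim between -0.25 and -0.02 m and x of mid_d in the frame of case_rim between -0.19 and 0.19 m) or (height (world z) of mid_e between 0.063 and 0.077 m and y of mid_e in the frame of case_rim between -0.25 and -0.02 m and x of mid_e in the frame of case_rim between -0.19 and 0.19 m) or (height (world z) of mid_f between 0.063 and 0.077 m and y of mid_f in the frame of case_rim between -0.25 and -0.02 m and x of mid_f in the frame of case_rim between -0.19 and 0.19 m) or (height (world z) of mid_g between 0.063 and 0.077 m and y of mid_g in the frame of case_rim between -0.25 and -0.02 m and x of mid_g in the frame of case_rim between -0.19 and 0.19 m)) and contact force between the fingers and anything else below 0.2 N), for 0.3 s.
At the end, for the whole second after the job is handed in: Faceplate handle up, level (0.02 rad), underside at rim height (3 mm), square to the near wall (0.15 rad), across rim and packing, its handle's middle 30 to 112 mm outside the middle of the wall's top, within 140 mm of its mid-length; every strip centre under the plate or in the tray (((height (world z) of mid_a between 0.063 and 0.077 m and y of mid_a in the frame of case_rim between -0.25 and -0.02 m and x of mid_a in the frame of case_rim between -0.19 and 0.19 m) or (height (world z) of mid_b between 0.063 and 0.077 m and y of mid_b in the frame of case_rim between -0.25 and -0.02 m and x of mid_b in the frame of case_rim between -0.19 and 0.19 m) or (height (world z) of mid_c between 0.063 and 0.077 m and y of mid_c in the frame of case_rim between -0.25 and -0.02 m and x of mid_c in the frame of case_rim between -0.19 and 0.19 m) or (height (world z) of mid_d between 0.063 and 0.077 m and y of mid_d in the frame of case_rim between -0.25 and -0.02 m and x of mid_d in the frame of case_rim between -0.19 and 0.19 m) or (height (world z) of mid_e between 0.063 and 0.077 m and y of mid_e in the frame of case_rim between -0.25 and -0.02 m and x of mid_e in the frame of case_rim between -0.19 and 0.19 m) or (height (world z) of mid_f between 0.063 and 0.077 m and y of mid_f in the frame of case_rim between -0.25 and -0.02 m and x of mid_f in the frame of case_rim between -0.19 and 0.19 m) or (height (world z) of mid_g between 0.063 and 0.077 m and y of mid_g in the frame of case_rim between -0.25 and -0.02 m and x of mid_g in the frame of case_rim between -0.19 and 0.19 m)) and angle between panel_handle's own z axis and vertical below 0.02 rad and z of panel_handle in the frame of case_rim between 0.037 and 0.043 m and y of panel_handle in the frame of case_rim between -0.112 and -0.03 m and x of panel_handle in the frame of case_rim between -0.14 and 0.14 m and angle between the x axis of panel_handle and the y axis of case_rim, either way round below 0.15 rad and ((x of mid_a in the frame of panel_handle between -0.12 and 0.12 m and y of mid_a in the frame of panel_handle between -0.045 and 0.045 m) or (x of mid_a in the frame of tray_in between -0.064 and 0.064 m and y of mid_a in the frame of tray_in between -0.069 and 0.069 m and height (world z) of mid_a below 0.09 m)) and ((x of mid_b in the frame of panel_handle between -0.12 and 0.12 m and y of mid_b in the frame of panel_handle between -0.045 and 0.045 m) or (x of mid_b in the frame of tray_in between -0.064 and 0.064 m and y of mid_b in the frame of tray_in between -0.069 and 0.069 m and height (world z) of mid_b below 0.09 m)) and ((x of mid_c in the frame of panel_handle between -0.12 and 0.12 m and y of mid_c in the frame of panel_handle between -0.045 and 0.045 m) or (x of mid_c in the frame of tray_in between -0.064 and 0.064 m and y of mid_c in the frame of tray_in between -0.069 and 0.069 m and height (world z) of mid_c below 0.09 m)) and ((x of mid_d in the frame of panel_handle between -0.12 and 0.12 m and y of mid_d in the frame of panel_handle between -0.045 and 0.045 m) or (x of mid_d in the frame of tray_in between -0.064 and 0.064 m and y of mid_d in the frame of tray_in between -0.069 and 0.069 m and height (world z) of mid_d below 0.09 m)) and ((x of mid_e in the frame of panel_handle between -0.12 and 0.12 m and y of mid_e in the frame of panel_handle between -0.045 and 0.045 m) or (x of mid_e in the frame of tray_in between -0.064 and 0.064 m and y of mid_e in the frame of tray_in between -0.069 and 0.069 m and height (world z) of mid_e below 0.09 m)) and ((x of mid_f in the frame of panel_handle between -0.12 and 0.12 m and y of mid_f in the frame of panel_handle between -0.045 and 0.045 m) or (x of mid_f in the frame of tray_in between -0.064 and 0.064 m and y of mid_f in the frame of tray_in between -0.069 and 0.069 m and height (world z) of mid_f below 0.09 m)) and ((x of mid_g in the frame of panel_handle between -0.12 and 0.12 m and y of mid_g in the frame of panel_handle between -0.045 and 0.045 m) or (x of mid_g in the frame of tray_in between -0.064 and 0.064 m and y of mid_g in the frame of tray_in between -0.069 and 0.069 m and height (world z) of mid_g below 0.09 m))); the robot touches nothing.
It fails at once if the mug is shifted more than 30 mm (distance of mug from where it was at the start of the episode above 0.03 m).
It fails at once if the spool is shifted more than 30 mm (distance of spool from where it was at the start of the episode above 0.03 m).
It fails at once if the jar is shifted more than 30 mm (distance of jar from where it was at the start of the episode above 0.03 m).
Of strip_a, strip_b, strip_c, strip_d, strip_e, strip_f, strip_g only 5 to 7 are there at a start; the rules pass over those that are not, and their reading is None.
At some moment in a run one of tray may be knocked a few centimetres aside while the robot is not near it.
Once in a run the grip may slacken for a moment while it holds something.
It also fails if it takes over 210 s, if anything falls off the work surface, if the arm or the gripper's body presses on something with over 40 N, if the wrist force passes 120 N, or if a joint passes its speed limit or range.

### The arm

A 7-joint arm with a two-finger parallel gripper is mounted at the origin on the work surface. World frame = base frame: x ahead of the robot, y to its left, z up, the work surface at z = 0. Lengths are in m, angles in rad, forces in N, time in s.
With the tool pointing down it reaches from about 0.425 to 1.025 m from the base axis. Payload 3.6 kg.
Tool frame: the origin (TCP) lies at the very end of the fingers, on their centre line; the grasp point (between the pads) lies 19 mm behind it; z points along the fingers, y is the direction in which the jaws open and shut (so a half turn about z gives the same grasp; the last joint's range is limited). The gripper opens to 85 mm and grips with 20 to 120 N. Pads are 22 mm wide; open, the fingers measure 114 mm over their backs; the gripper's body (76 mm by 85 mm) begins 54 mm behind the grasp point. The pads swing forward as they close: fully open they stand 13 mm farther back than shut.
Start: joints at [1.208, 0.591, 0.048, 1.609, -0.033, 0.943, -0.034], TCP at [0.193, -0.699, 0.231] pointing down, gripper open.
Joint ranges: [-2.69, 2.69], [-0.47, 2.24], [-1.27, 1.36], [0.19, 2.51], [-1.53, 4.68], [0.08, 2.07], [-3.09, 3.09]. Speed limits (rad/s): [2.57, 2.57, 3.14, 3.14, 3.14, 3.14, 3.14].

### API

Orientations are given as [roll, pitch, yaw] about the fixed x, y, z axes, in that order (R = Rz(yaw) Ry(pitch) Rx(roll)).
In Python, from workcell import arm gives the robot as it stands.
- The arm moves only by the tool carry_out, never from a script. Its argument "targets" is a list of rows, each an object with "jaw": the opening, from 0 (shut) to 1 (fully open); "xyz": the shift along the tool's x, y, z in cm, a list of three; "dr": the turn, a rotation vector about the tool's x, y, z in rad, a list of three. A call has 1 to 12 rows; each row is the pose to reach, as a shift and turn from the pose commanded when the call began, along the tool's axes at that moment; what a row does not reach only later rows make up. A row lasts 1/10 s, in which the tool goes at most 50 mm and 8.59 degrees, less where a joint would pass 70% of its speed; a pose out of reach is approached as far as the arm can. A call with a gripper value outside its range is refused whole. The fingers move at their own pace and stop on an object; "squeeze" is the grip in N (left out, the last holds). Time passes only in rows, so rows that repeat a pose let the fingers close. It gives the time, the measured TCP pose, the force and the opening at its end, in the units of the state.
- arm.state(): the state, without advancing time (a new reading comes with each control period).
- arm.read_camera(name): name is "side" or "top"; returns (picture, depth): 384x512x3 uint8, blue, green, red; 384x512 float32, m along the optical axis (not along the pixel's ray), 0 where there is no reading.
- arm.calibration(name): a dict with "fx", "fy", "cx", "cy" (pixels), "dist" ([k1, k2, p1, p2, k3] as OpenCV has them; the pictures are not rectified), "R" (3x3) and "t" (3): a world point X has camera coordinates R X + t. Camera axes: x right, y down, z forward; pixel columns grow to the right and rows downward; lengths in m; the calibration is good to about 2 mm. A picture is of the moment at which its call begins. calibration takes no time and is no camera call.
- arm.job_done(): hands the job in, once; it reports no verdict.
The state is a dict: "time_s": time; "joints": joint angles; "qvel": joint speeds; "tau": joint torques, N m; "position": TCP position; "tcp_rot": TCP orientation; "contact_force": force on the tool from outside, world axes, zero at the start; "torque": the same for the moment, N m; "opening": finger opening in m.
Only numpy, scipy, OpenCV 4.12 (cv2) and the standard library are available. Lean on these libraries where they do the work, as an engineer would, in place of code of your own. Each camera call takes 0.05 s, during which the arm holds its last target. There are 200 camera calls.

## Working session

There is one attempt and no reset: what is moved stays moved. The work goes in short steps, Python scripts to look and compute and a tool call to move; the robot and the scene stay as the last step left them, time stands still between calls to the robot, and variables do not carry over. Pictures are saved under pics/ and viewed, about 12 in all and at most 16, crops included, and the job is handed in when it is done.

Besides the shell and the picture viewer there is one more tool, called after "Emit:" as name(argument=value, ...) on one line, values as JSON. carry_out: Moves the arm, as the interface text tells. Its arguments: {"type":"object","properties":{"targets":{"type":"array","items":{"type":"object","properties":{"jaw":{"type":"number"},"xyz":{"type":"array","items":{"type":"number"}},"dr":{"type":"array","items":{"type":"number"}}}}},"squeeze":{"type":"number"}},"required":["targets"]}

```bash
mkdir -p pics; ls
python3 - <<'E'
from workcell import arm
import cv2
for n in("top","side"):
    p,d=arm.read_camera(n); cv2.imwrite(f"pics/{n}0.png",p)
    c=arm.calibration(n); print(n,c)
s=arm.state();print({k:s[k] for k in("time_s","position","tcp_rot","opening")})
E
```

```text
pics
top {'fx': 459.9239508400655, 'fy': 459.9239508400655, 'cx': 260.734314016272, 'cy': 193.59180234605788, 'dist': array([0.02785834, 0.        , 0.        , 0.        , 0.        ]), 'R': array([[ 0.0033233 , -0.99998982,  0.00305336],
       [-0.98817431, -0.00375209, -0.15328878],
       [ 0.15329867, -0.00250783, -0.98817672]]), 't': array([0.04322634, 0.57028711, 1.47716605])}
side {'fx': 362.9184131956748, 'fy': 362.9184131956748, 'cx': 255.12420928865382, 'cy': 197.17482459116064, 'dist': array([-0.04961415,  0.        ,  0.        ,  0.        ,  0.        ]), 'R': array([[ 0.97874346, -0.20491927,  0.00832666],
       [-0.14838159, -0.73556514, -0.6610044 ],
       [ 0.14157734,  0.64571821, -0.75033582]]), 't': array([-0.53009805,  0.14007939,  1.1116788 ])}
{'time_s': 0.1, 'position': array([ 0.19234175, -0.69821656,  0.23022875]), 'tcp_rot': array([-3.13949448e+00,  1.17925807e-04,  2.68872084e-01]), 'opening': 0.08522573940919742}
```

View pics/top0.png

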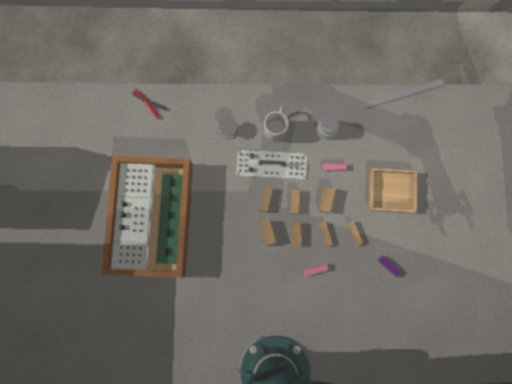

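View pics/side0.png

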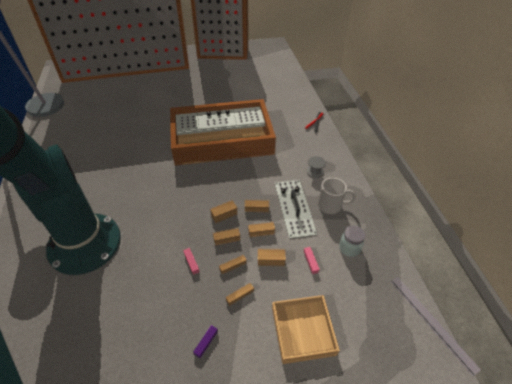

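Seven brown strips show in the top view, at (266,200), (295,202), (327,200), (268,232), (297,235), (327,234) and (355,233). Two pink bars and a purple one are the look-alikes. The faceplate is at (272,164) and the tray at (393,190).

```bash
cat > h.py <<'E'
import numpy as np, cv2
from workcell import arm
def look(n):
    p,d=arm.read_camera(n); c=arm.calibration(n)
    c["K"]=np.array([[c["fx"],0,c["cx"]],[0,c["fy"],c["cy"]],[0,0,1.]]); return p,d,c
def rays(c,uv):
    u=cv2.undistortPoints(np.asarray(uv,float).reshape(-1,1,2),c["K"],c["dist"]).reshape(-1,2)
    return np.c_[u,np.ones(len(u))]
def plane(c,uv,z):
    r=rays(c,uv)@c["R"]; o=-c["R"].T@c["t"]
    return o+r*((z-o[2])/r[:,2])[:,None]
def cloud(c,d):
    v,u=np.mgrid[:384,:512]; r=rays(c,np.c_[u.ravel(),v.ravel()])
    return ((r*d.reshape(-1,1)-c["t"])@c["R"]).reshape(384,512,3)
def blobs(m,amin):
    n,l,s,_=cv2.connectedComponentsWithStats(m.astype(np.uint8))
    return [l==i for i in range(1,n) if s[i,4]>=amin]
def rect(xy):
    (cx,cy),(w,h),a=cv2.minAreaRect((xy*1000).astype(np.float32))
    if w<h: w,h,a=h,w,a+90
    return np.round([cx/1000,cy/1000],4),round(w),round(h),round((np.radians(a)+np.pi/2)%np.pi-np.pi/2,3)
def brown(p):
    h=cv2.cvtColor(p,cv2.COLOR_BGR2HSV); return (h[...,0]>5)&(h[...,0]<25)&(h[...,1]>90)
def strips(n="top"):
    p,d,c=look(n); P=cloud(c,d); out=[]
    for b in blobs(brown(p),25):
        ys,xs=np.nonzero(b); z=np.percentile(P[b][:,2],75)
        q=P[b]; q=q[q[:,2]>z-.006]
        out.append((round(xs.mean()),round(ys.mean()),len(xs),round(z,4),rect(plane(c,np.c_[xs,ys],z)[:,:2]),np.round(np.median(q[:,:2],0),3)))
    return out
E
python3 - <<'E'
from h import *
for r in strips(): print(*r)
print()
for r in strips("side"): print(*r)
p,d,c=look("top"); P=cloud(c,d)
print("bench z",[np.round(P[r,q,2],4) for r,q in((280,240),(215,230),(130,330))])
w=(P[...,2]>.07)&(P[...,2]<.1)&(P[...,1]>.15)&(P[...,0]>.2)&(P[...,0]<.9)
for b in blobs(w,200): print("case",b.sum(),rect(P[b][:,:2]),np.median(P[b][:,2]))
h=cv2.cvtColor(p,cv2.COLOR_BGR2HSV)
w=(h[...,2]>110)&(h[...,1]<40); w[:, :200]=0
for b in blobs(w,150):
    ys,xs=np.nonzero(b); print("pale",xs.mean(),ys.mean(),len(xs),rect(plane(c,np.c_[xs,ys],.005)[:,:2]))
b=np.zeros((384,512),bool); b[150:180,250:300]=1; b&=(P[...,2]>.028)&(P[...,2]<.06)
ys,xs=np.nonzero(b); print("bar",len(xs),rect(plane(c,np.c_[xs,ys],.045)[:,:2]))
cv2.imwrite("pics/crop.png",cv2.resize(p[135:285,220:440],None,fx=3.6,fy=3.6,interpolation=cv2.INTER_CUBIC))
E
```

```text
151 214 3018 0.0847 (array([0.4923, 0.4058]), 379, 258, np.float64(-0.035)) [0.481 0.41 ]
393 190 1835 0.011 (array([ 0.5889, -0.4011]), 154, 139, np.float64(1.508)) [ 0.585 -0.4  ]
266 199 146 0.0299 (array([0.5525, 0.0288]), 74, 22, np.float64(-0.224)) [0.555 0.028]
327 200 233 0.0375 (array([ 0.5517, -0.1736]), 77, 34, np.float64(-0.232)) [ 0.554 -0.174]
294 201 163 0.0301 (array([ 0.5478, -0.0673]), 74, 23, np.float64(-0.009)) [ 0.548 -0.066]
156 204 30 0.0111 (array([0.5402, 0.3971]), 44, 13, np.float64(0.038)) [0.539 0.399]
154 227 58 0.0118 (array([0.4645, 0.3998]), 87, 14, np.float64(-0.023)) [0.458 0.401]
267 232 216 0.0379 (array([0.4428, 0.0237]), 75, 31, np.float64(0.292)) [0.441 0.024]
326 234 114 0.0217 (array([ 0.4394, -0.17  ]), 74, 17, np.float64(0.304)) [ 0.439 -0.171]
355 233 133 0.0223 (array([ 0.4426, -0.2664]), 75, 20, np.float64(0.402)) [ 0.442 -0.266]
296 235 161 0.0297 (array([ 0.4366, -0.073 ]), 69, 23, np.float64(-0.008)) [ 0.433 -0.072]
153 246 31 0.0111 (array([0.397 , 0.4018]), 36, 13, np.float64(-0.103)) [0.398 0.401]

113 50 1151 0.2317 (array([0.0179,
[... 565 characters left out ...]
) [ 0.434 -0.077]
271 257 457 0.0352 (array([ 0.5507, -0.1859]), 78, 54, np.float64(-0.202)) [ 0.55  -0.178]
232 264 249 0.0191 (array([ 0.4388, -0.1762]), 83, 30, np.float64(0.284)) [ 0.438 -0.174]
239 294 264 0.0207 (array([ 0.4414, -0.2723]), 82, 27, np.float64(0.379)) [ 0.442 -0.27 ]
304 329 3487 0.0164 (array([ 0.5871, -0.3967]), 162, 146, np.float64(1.509)) [ 0.589 -0.414]
bench z [np.float64(0.0031), np.float64(0.0035), np.float64(0.077)]
case 2366 (array([0.4942, 0.4122]), 381, 254, np.float64(-0.037)) 0.0832151356790076
pale 358.1354157587379 183.41218513030594 91784 (array([ 0.6074, -0.2904]), 1280, 1113, np.float64(-0.0))
bar 85 (array([0.6782, 0.0096]), 84, 11, np.float64(1.502))
```

View pics/crop.png

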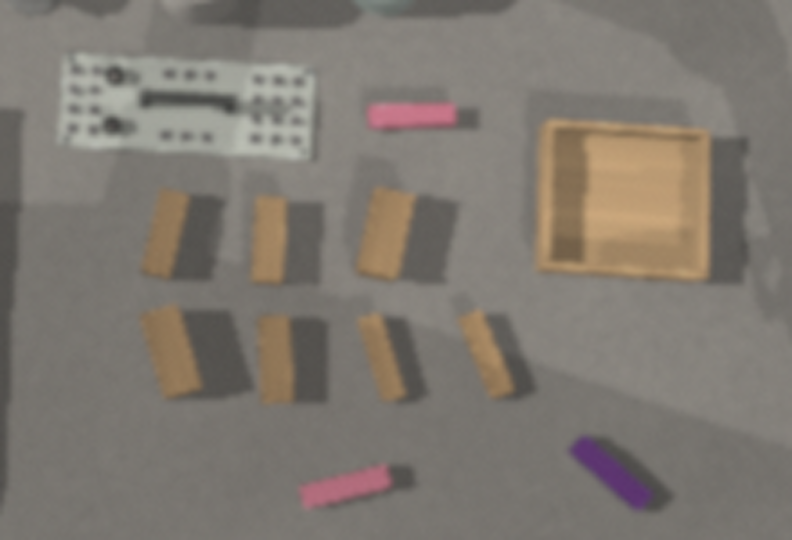

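The crop confirms it. The seven brown strips are the ones meant: three about 28 mm, two about 36 mm and two about 20 mm. The two pink bars and the purple one (crop 412,115 / 345,487 / 610,470) are decoys. The plan is to pinch-gauge and stack the three 28 mm strips (3×28 = 84).

```bash
cat >> h.py <<'E'
from scipy.spatial.transform import Rotation as Ro
def plan(*poses):
    s=arm.state(); p=s["position"]; R=Ro.from_euler("xyz",s["tcp_rot"])
    print("t",round(s["time_s"],1),"at",np.round(p,4),np.round(s["tcp_rot"],3),"open",round(s["opening"],4),"F",np.round(s["contact_force"],1))
    for x,y,z,w in poses:
        T=Ro.from_euler("xyz",[np.pi,0,w])
        print("->",(x,y,z,w),"xyz",np.round(R.inv().apply(np.array([x,y,z])-p)*100,2),"dr",np.round((R.inv()*T).as_rotvec(),3))
E
python3 - <<'E'
from h import *
p,d,c=look("top"); P=cloud(c,d)
h=brown(p)
m=h&(P[...,2]>.076)&(P[...,1]>.255)&(P[...,1]<.325)&(P[...,0]>.25)&(P[...,0]<.75)
b=max(blobs(m,100),key=lambda b:b.sum()); ys,xs=np.nonzero(b)
print("near wall",len(xs),rect(plane(c,np.c_[xs,ys],.084)[:,:2]),rect(P[b][:,:2]),np.median(P[b][:,2]))
plan((.555,.028,.12,-.22))
E
```

```text
near wall 758 (array([0.4896, 0.3018]), 375, 46, np.float64(-0.002)) (array([0.4899, 0.3019]), 375, 45, np.float64(0.0)) 0.08344970450403329
t 0.3 at [ 0.1925 -0.6987  0.2309] [-3.141  0.     0.269] open 0.0852 F [ 0.3  1.  -0.3]
-> (0.555, 0.028, 0.12, -0.22) xyz [ 54.26 -60.42  11.13] dr [-0.001  0.     0.489]
```

Emit:
carry_out(targets=[{"jaw": 1,"xyz": [54.3,-60.4,3],"dr": [0,0,0.49]},{"jaw": 1,"xyz": [54.3,-60.4,3],"dr": [0,0,0.49]},{"jaw": 1,"xyz": [54.3,-60.4,3],"dr": [0,0,0.49]},{"jaw": 1,"xyz": [54.3,-60.4,3],"dr": [0,0,0.49]},{"jaw": 1,"xyz": [54.3,-60.4,3],"dr": [0,0,0.49]},{"jaw": 1,"xyz": [54.3,-60.4,3],"dr": [0,0,0.49]},{"jaw": 1,"xyz": [54.3,-60.4,3],"dr": [0,0,0.49]},{"jaw": 1,"xyz": [54.3,-60.4,3],"dr": [0,0,0.49]},{"jaw": 1,"xyz": [54.3,-60.4,3],"dr": [0,0,0.49]},{"jaw": 1,"xyz": [54.3,-60.4,3],"dr": [0,0,0.49]},{"jaw": 1,"xyz": [54.3,-60.4,3],"dr": [0,0,0.49]},{"jaw": 1,"xyz": [54.3,-60.4,3],"dr": [0,0,0.49]}])

```text
time_s: 1.5
position: [0.4614, -0.1608, 0.2095]
tcp_rot: [3.142, -0.001, -0.221]
contact_force: [0.5, 0.2, -0.6]
opening: 0.0852
```

Run:
```python
from h import *
plan((.555,.028,.12,-.22),(.555,.028,.006,-.22))
```

```text
t 1.5 at [ 0.4614 -0.1608  0.2095] [ 3.142e+00 -1.000e-03 -2.210e-01] open 0.0852 F [ 0.5  0.2 -0.6]
-> (0.555, 0.028, 0.12, -0.22) xyz [  4.98 -20.48   8.95] dr [ 0.    -0.001 -0.001]
-> (0.555, 0.028, 0.006, -0.22) xyz [  4.96 -20.48  20.35] dr [ 0.    -0.001 -0.001]
```

Emit:
carry_out(targets=[{"jaw": 1,"xyz": [5,-20.5,9]},{"jaw": 1,"xyz": [5,-20.5,9]},{"jaw": 1,"xyz": [5,-20.5,9]},{"jaw": 1,"xyz": [5,-20.5,9]},{"jaw": 1,"xyz": [5,-20.5,9]},{"jaw": 1,"xyz": [5,-20.5,9]},{"jaw": 1,"xyz": [5,-20.5,9]},{"jaw": 1,"xyz": [5,-20.5,9]}])

```text
schema error: expected keys jaw, xyz, dr
```

Run:
```python
from h import *
plan((.555,.028,.006,-.22))
p,d,c=look("top");P=cloud(c,d)
cv2.imwrite("pics/a1.png",cv2.resize(p[150:270,100:320],None,fx=3.6,fy=3.6))
# rim near-wall profile across y at x=.40..0.60
for x0 in(.36,.42,.56,.62):
    m=(abs(P[...,0]-x0)<.01)&(P[...,2]>.078)&(P[...,2]<.09)&(P[...,1]>.26)&(P[...,1]<.34)
    print(x0,m.sum(),np.round(np.percentile(P[m][:,1],[2,25,50,75,98]),4),np.median(P[m][:,2]).round(4))
```

```text
t 1.5 at [ 0.4614 -0.1608  0.2095] [ 3.142e+00 -1.000e-03 -2.210e-01] open 0.0852 F [ 0.5  0.2 -0.6]
-> (0.555, 0.028, 0.006, -0.22) xyz [  4.96 -20.48  20.35] dr [ 0.    -0.001 -0.001]
0.36 34 [0.2923 0.2955 0.3013 0.3047 0.3082] 0.0842
0.42 35 [0.2898 0.2942 0.2981 0.3032 0.3069] 0.084
0.56 33 [0.2853 0.2892 0.2927 0.2979 0.3023] 0.0837
0.62 32 [0.2809 0.2844 0.2888 0.2938 0.3003] 0.0837
```

View pics/a1.png

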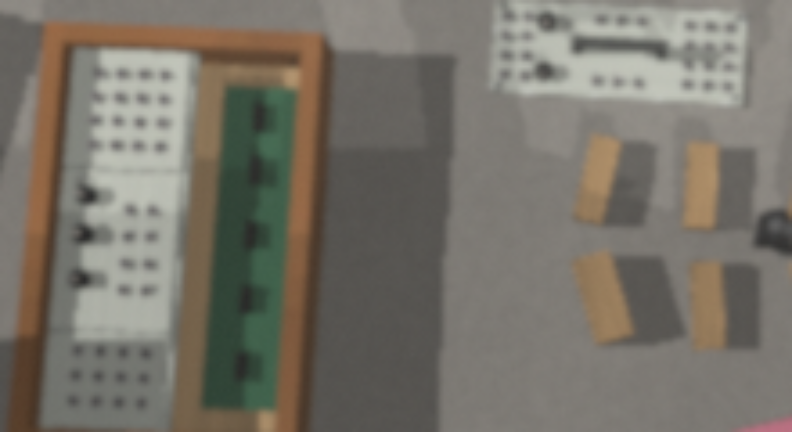

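The close view shows the rim running straight at crop x≈305 (rim centre (.490,.2955), yaw −0.04). The ground outside it is clear.

Emit:
carry_out(targets=[{"jaw": 1,"xyz": [5,-20.5,9],"dr": [0,0,0]},{"jaw": 1,"xyz": [5,-20.5,9],"dr": [0,0,0]},{"jaw": 1,"xyz": [5,-20.5,9],"dr": [0,0,0]},{"jaw": 1,"xyz": [5,-20.5,9],"dr": [0,0,0]},{"jaw": 1,"xyz": [5,-20.5,9],"dr": [0,0,0]},{"jaw": 1,"xyz": [5,-20.5,9],"dr": [0,0,0]},{"jaw": 1,"xyz": [5,-20.5,9],"dr": [0,0,0]},{"jaw": 1,"xyz": [5,-20.5,9],"dr": [0,0,0]}])

```text
time_s: 2.35
position: [0.5539, 0.0246, 0.1195]
tcp_rot: [3.141, -0.0, -0.223]
contact_force: [-0.2, 0.3, -0.1]
opening: 0.0853
```

Run:
```python
from h import *
plan((.555,.028,.006,-.22))
```

```text
t 2.4 at [0.5539 0.0246 0.1195] [ 3.141 -0.    -0.223] open 0.0853 F [-0.2  0.3 -0.1]
-> (0.555, 0.028, 0.006, -0.22) xyz [ 0.03 -0.37 11.35] dr [ 0.001 -0.    -0.003]
```

Emit:
carry_out(targets=[{"jaw": 1,"xyz": [0,0,4],"dr": [0,0,0]},{"jaw": 1,"xyz": [0,0,8],"dr": [0,0,0]},{"jaw": 1,"xyz": [0,0,10],"dr": [0,0,0]},{"jaw": 1,"xyz": [0,0,11.3],"dr": [0,0,0]},{"jaw": 1,"xyz": [0,0,11.3],"dr": [0,0,0]},{"jaw": 0,"xyz": [0,0,11.3],"dr": [0,0,0]},{"jaw": 0,"xyz": [0,0,11.3],"dr": [0,0,0]},{"jaw": 0,"xyz": [0,0,11.3],"dr": [0,0,0]},{"jaw": 0,"xyz": [0,0,11.3],"dr": [0,0,0]},{"jaw": 0,"xyz": [0,0,11.3],"dr": [0,0,0]},{"jaw": 0,"xyz": [0,0,11.3],"dr": [0,0,0]},{"jaw": 0,"xyz": [0,0,11.3],"dr": [0,0,0]}], squeeze=40)

```text
time_s: 3.55
position: [0.5552, 0.0266, 0.0072]
tcp_rot: [-3.141, -0.002, -0.221]
contact_force: [-0.4, 0.5, 5.6]
opening: 0.0271
```

Run:
```python
from h import *
plan((.555,.028,.12,-.22),(.485,.131,.12,-.04),(.485,.131,.008,-.04))
```

```text
t 3.5 at [0.5552 0.0266 0.0072] [-3.141e+00 -2.000e-03 -2.210e-01] open 0.0271 F [-0.4  0.5  5.6]
-> (0.555, 0.028, 0.12, -0.22) xyz [ -0.03  -0.14 -11.28] dr [-0.001 -0.002 -0.001]
-> (0.485, 0.131, 0.12, -0.04) xyz [ -9.12  -8.65 -11.29] dr [-0.001 -0.002 -0.181]
-> (0.485, 0.131, 0.008, -0.04) xyz [-9.14 -8.65 -0.09] dr [-0.001 -0.002 -0.181]
```

Emit:
carry_out(targets=[{"jaw": 0,"xyz": [0,0,-3],"dr": [0,0,0]},{"jaw": 0,"xyz": [0,0,-6],"dr": [0,0,0]},{"jaw": 0,"xyz": [-4,-4,-8],"dr": [0,0,-0.09]},{"jaw": 0,"xyz": [-7,-7,-8],"dr": [0,0,-0.18]},{"jaw": 0,"xyz": [-9.1,-8.7,-8],"dr": [0,0,-0.18]},{"jaw": 0,"xyz": [-9.1,-8.7,-8],"dr": [0,0,-0.18]},{"jaw": 0,"xyz": [-9.1,-8.7,-8],"dr": [0,0,-0.18]},{"jaw": 0,"xyz": [-9.1,-8.7,-8],"dr": [0,0,-0.18]}])

```text
time_s: 4.35
position: [0.4856, 0.1302, 0.0863]
tcp_rot: [3.141, -0.001, -0.043]
contact_force: [1.0, -0.2, 0.4]
opening: 0.0268
```

Run:
```python
from h import *
plan((.485,.131,.010,-.04))
```

```text
t 4.3 at [0.4856 0.1302 0.0863] [ 3.141e+00 -1.000e-03 -4.300e-02] open 0.0268 F [ 1.  -0.2  0.4]
-> (0.485, 0.131, 0.01, -0.04) xyz [-0.07 -0.09  7.63] dr [ 0.001 -0.001 -0.003]
```

Emit:
carry_out(targets=[{"jaw": 0,"xyz": [0,0,4],"dr": [0,0,0]},{"jaw": 0,"xyz": [0,0,6.5],"dr": [0,0,0]},{"jaw": 0,"xyz": [0,0,7.4],"dr": [0,0,0]},{"jaw": 0,"xyz": [0,0,7.8],"dr": [0,0,0]},{"jaw": 0,"xyz": [0,0,7.8],"dr": [0,0,0]},{"jaw": 1,"xyz": [0,0,7.8],"dr": [0,0,0]},{"jaw": 1,"xyz": [0,0,7.8],"dr": [0,0,0]},{"jaw": 1,"xyz": [0,0,7.8],"dr": [0,0,0]},{"jaw": 1,"xyz": [0,0,7.8],"dr": [0,0,0]},{"jaw": 1,"xyz": [0,0,4],"dr": [0,0,0]},{"jaw": 1,"xyz": [0,0,-1],"dr": [0,0,0]},{"jaw": 1,"xyz": [0,0,-5],"dr": [0,0,0]}])

```text
time_s: 5.55
position: [0.4846, 0.1313, 0.138]
tcp_rot: [-3.141, -0.0, -0.041]
contact_force: [0.4, 0.7, 0.1]
opening: 0.0857
```

Run:
```python
from h import *
plan((.548,-.068,.12,0))
```

```text
t 5.5 at [0.4846 0.1313 0.138 ] [-3.141 -0.    -0.041] open 0.0857 F [0.4 0.7 0.1]
-> (0.548, -0.068, 0.12, 0) xyz [ 7.16 19.65  1.8 ] dr [-0.    -0.    -0.041]
```

Emit:
carry_out(targets=[{"jaw": 1,"xyz": [7.2,19.7,1.8],"dr": [0,0,-0.04]},{"jaw": 1,"xyz": [7.2,19.7,1.8],"dr": [0,0,-0.04]},{"jaw": 1,"xyz": [7.2,19.7,1.8],"dr": [0,0,-0.04]},{"jaw": 1,"xyz": [7.2,19.7,1.8],"dr": [0,0,-0.04]},{"jaw": 1,"xyz": [7.2,19.7,1.8],"dr": [0,0,-0.04]},{"jaw": 1,"xyz": [7.2,19.7,5],"dr": [0,0,-0.04]},{"jaw": 1,"xyz": [7.2,19.7,8],"dr": [0,0,-0.04]},{"jaw": 1,"xyz": [7.2,19.7,8],"dr": [0,0,-0.04]},{"jaw": 1,"xyz": [7.2,19.7,8],"dr": [0,0,-0.04]}])

```text
time_s: 6.45
position: [0.5479, -0.0679, 0.0561]
tcp_rot: [-3.141, 0.001, -0.0]
contact_force: [-0.3, -0.5, -0.1]
opening: 0.0852
```

Run:
```python
from h import *
plan((.548,-.068,.008,0))
for r in strips(): print(*r)
```

```text
t 6.5 at [ 0.5479 -0.0679  0.0561] [-3.141e+00  1.000e-03 -0.000e+00] open 0.0852 F [-0.3 -0.5 -0.1]
-> (0.548, -0.068, 0.008, 0) xyz [0.01 0.01 4.81] dr [-0.     0.001 -0.   ]
151 214 2991 0.0847 (array([0.4923, 0.4057]), 379, 259, np.float64(-0.036)) [0.484 0.411]
393 190 1757 0.0105 (array([ 0.5891, -0.4014]), 154, 139, np.float64(1.514)) [ 0.592 -0.399]
330 192 56 0.0373 (array([ 0.5773, -0.1816]), 27, 27, np.float64(-0.021)) [ 0.578 -0.184]
155 215 66 0.0123 (array([0.503 , 0.3979]), 98, 13, np.float64(-0.043)) [0.5   0.399]
236 220 156 0.0299 (array([0.4834, 0.1278]), 74, 23, np.float64(-0.064)) [0.484 0.127]
267 232 219 0.0378 (array([0.4425, 0.0234]), 75, 31, np.float64(0.292)) [0.441 0.024]
355 233 132 0.0213 (array([ 0.4422, -0.2661]), 75, 19, np.float64(0.38)) [ 0.44  -0.267]
153 247 95 0.0109 (array([0.3984, 0.4022]), 99, 14, np.float64(-0.03)) [0.395 0.404]
```

Emit:
carry_out(targets=[{"jaw": 1,"xyz": [0,0,3],"dr": [0,0,0]},{"jaw": 1,"xyz": [0,0,4.8],"dr": [0,0,0]},{"jaw": 1,"xyz": [0,0,4.8],"dr": [0,0,0]},{"jaw": 0,"xyz": [0,0,4.8],"dr": [0,0,0]},{"jaw": 0,"xyz": [0,0,4.8],"dr": [0,0,0]},{"jaw": 0,"xyz": [0,0,4.8],"dr": [0,0,0]},{"jaw": 0,"xyz": [0,0,4.8],"dr": [0,0,0]},{"jaw": 0,"xyz": [0,0,4.8],"dr": [0,0,0]},{"jaw": 0,"xyz": [0,0,4.8],"dr": [0,0,0]},{"jaw": 0,"xyz": [0,0,4.8],"dr": [0,0,0]}])

```text
time_s: 7.5
position: [0.5491, -0.0686, 0.0093]
tcp_rot: [3.142, -0.002, -0.002]
contact_force: [-0.5, 0.3, 6.3]
opening: 0.0274
```

Run:
```python
from h import *
plan((.548,-.068,.12,0),(.485,.131,.12,-.04))
```

```text
t 7.5 at [ 0.5491 -0.0686  0.0093] [ 3.142e+00 -2.000e-03 -2.000e-03] open 0.0274 F [-0.5  0.3  6.3]
-> (0.548, -0.068, 0.12, 0) xyz [ -0.1   -0.06 -11.07] dr [ 0.    -0.002 -0.002]
-> (0.485, 0.131, 0.12, -0.04) xyz [ -6.43 -19.95 -11.08] dr [-0.    -0.002  0.038]
```

Emit:
carry_out(targets=[{"jaw": 0,"xyz": [0,0,-4],"dr": [0,0,0]},{"jaw": 0,"xyz": [0,0,-8],"dr": [0,0,0]},{"jaw": 0,"xyz": [-2,-4,-10],"dr": [0,0,0.04]},{"jaw": 0,"xyz": [-4,-8,-10],"dr": [0,0,0.04]},{"jaw": 0,"xyz": [-5,-12,-10],"dr": [0,0,0.04]},{"jaw": 0,"xyz": [-6,-16,-10],"dr": [0,0,0.04]},{"jaw": 0,"xyz": [-6.4,-18.5,-10],"dr": [0,0,0.04]},{"jaw": 0,"xyz": [-6.4,-20,-10],"dr": [0,0,0.04]},{"jaw": 0,"xyz": [-6.4,-20,-10],"dr": [0,0,0.04]},{"jaw": 0,"xyz": [-6.4,-20,-10],"dr": [0,0,0.04]},{"jaw": 0,"xyz": [-6.4,-20,-10],"dr": [0,0,0.04]}])

```text
time_s: 8.6
position: [0.4847, 0.1298, 0.1082]
tcp_rot: [3.141, 0.0, -0.043]
contact_force: [0.3, -0.8, -1.0]
opening: 0.027
```

Run:
```python
from h import *
plan((.485,.131,.0375,-.041))
```

```text
t 8.6 at [0.4847 0.1298 0.1082] [ 3.141  0.    -0.043] open 0.027 F [ 0.3 -0.8 -1. ]
-> (0.485, 0.131, 0.0375, -0.041) xyz [ 0.02 -0.12  7.07] dr [ 0.001  0.    -0.002]
```

Emit:
carry_out(targets=[{"jaw": 0,"xyz": [0,-0.1,4],"dr": [0,0,0]},{"jaw": 0,"xyz": [0,-0.1,6.3],"dr": [0,0,0]},{"jaw": 0,"xyz": [0,-0.1,6.9],"dr": [0,0,0]},{"jaw": 0,"xyz": [0,-0.1,7.1],"dr": [0,0,0]},{"jaw": 0,"xyz": [0,-0.1,7.1],"dr": [0,0,0]},{"jaw": 0,"xyz": [0,-0.1,7.1],"dr": [0,0,0]}])

```text
time_s: 9.2
position: [0.4855, 0.1317, 0.0378]
tcp_rot: [-3.142, -0.001, -0.043]
contact_force: [0.2, -0.6, -0.3]
opening: 0.0271
```

Emit:
carry_out(targets=[{"jaw": 1,"xyz": [0,0,0],"dr": [0,0,0]},{"jaw": 1,"xyz": [0,0,0],"dr": [0,0,0]},{"jaw": 1,"xyz": [0,0,0],"dr": [0,0,0]},{"jaw": 1,"xyz": [0,0,0],"dr": [0,0,0]},{"jaw": 1,"xyz": [0,0,-4],"dr": [0,0,0]},{"jaw": 1,"xyz": [0,0,-8],"dr": [0,0,0]},{"jaw": 1,"xyz": [-1,4,-8],"dr": [0,0,0]},{"jaw": 1,"xyz": [-2,8,-8],"dr": [0,0,0]},{"jaw": 1,"xyz": [-3,13,-8],"dr": [0,0,0]},{"jaw": 1,"xyz": [-4,18,-8],"dr": [0,0,0]},{"jaw": 1,"xyz": [-4,20,-8],"dr": [0,0,0]},{"jaw": 1,"xyz": [-4,20,-8],"dr": [0,0,0]}])

```text
time_s: 10.4
position: [0.4355, -0.0696, 0.1173]
tcp_rot: [3.14, 0.0, -0.049]
contact_force: [0.0, 0.3, -0.4]
opening: 0.0853
```

Run:
```python
from h import *
plan((.435,-.074,.06,0),(.435,-.074,.008,0))
for r in strips(): print(*r)
```

```text
t 10.4 at [ 0.4355 -0.0696  0.1173] [ 3.14   0.    -0.049] open 0.0853 F [ 0.   0.3 -0.4]
-> (0.435, -0.074, 0.06, 0) xyz [-0.02  0.43  5.73] dr [ 0.002  0.    -0.049]
-> (0.435, -0.074, 0.008, 0) xyz [-0.02  0.42 10.93] dr [ 0.002  0.    -0.049]
151 214 2988 0.0846 (array([0.4923, 0.4058]), 379, 259, np.float64(-0.036)) [0.487 0.408]
393 190 1838 0.0113 (array([ 0.5886, -0.4014]), 155, 139, np.float64(1.514)) [ 0.587 -0.4  ]
327 199 212 0.0377 (array([ 0.5528, -0.1738]), 74, 34, np.float64(-0.236)) [ 0.557 -0.175]
235 220 182 0.0575 (array([0.4828, 0.1286]), 76, 25, np.float64(-0.072)) [0.481 0.129]
267 232 221 0.0375 (array([0.4429, 0.024 ]), 76, 32, np.float64(0.299)) [0.441 0.024]
355 233 121 0.0222 (array([ 0.4425, -0.2661]), 75, 19, np.float64(0.365)) [ 0.443 -0.265]
153 246 94 0.0123 (array([0.4003, 0.4017]), 102, 14, np.float64(-0.037)) [0.395 0.402]
```

Emit:
carry_out(targets=[{"jaw": 1,"xyz": [0,0.4,4],"dr": [0,0,-0.05]},{"jaw": 1,"xyz": [0,0.4,8],"dr": [0,0,-0.05]},{"jaw": 1,"xyz": [0,0.4,10],"dr": [0,0,-0.05]},{"jaw": 1,"xyz": [0,0.4,10.9],"dr": [0,0,-0.05]},{"jaw": 1,"xyz": [0,0.4,10.9],"dr": [0,0,-0.05]},{"jaw": 0,"xyz": [0,0.4,10.9],"dr": [0,0,-0.05]},{"jaw": 0,"xyz": [0,0.4,10.9],"dr": [0,0,-0.05]},{"jaw": 0,"xyz": [0,0.4,10.9],"dr": [0,0,-0.05]},{"jaw": 0,"xyz": [0,0.4,10.9],"dr": [0,0,-0.05]},{"jaw": 0,"xyz": [0,0.4,10.9],"dr": [0,0,-0.05]},{"jaw": 0,"xyz": [0,0.4,10.9],"dr": [0,0,-0.05]},{"jaw": 0,"xyz": [0,0.4,10.9],"dr": [0,0,-0.05]}])

```text
time_s: 11.65
position: [0.4369, -0.0697, 0.0091]
tcp_rot: [3.141, -0.002, 0.009]
contact_force: [-0.7, 0.9, 8.0]
opening: 0.0275
```

Run:
```python
from h import *
plan((.485,.131,.14,-.041))
```

```text
t 11.7 at [ 0.4369 -0.0697  0.0091] [ 3.141e+00 -2.000e-03  9.000e-03] open 0.0275 F [-0.7  0.9  8. ]
-> (0.485, 0.131, 0.14, -0.041) xyz [  5.02 -20.03 -13.08] dr [ 0.    -0.002  0.05 ]
```

Emit:
carry_out(targets=[{"jaw": 0,"xyz": [0,0,-4],"dr": [0,0,0]},{"jaw": 0,"xyz": [0,0,-8],"dr": [0,0,0]},{"jaw": 0,"xyz": [1,0,-12],"dr": [0,0,0.05]},{"jaw": 0,"xyz": [2,-4,-13],"dr": [0,0,0.05]},{"jaw": 0,"xyz": [4,-8,-13],"dr": [0,0,0.05]},{"jaw": 0,"xyz": [5,-12,-13],"dr": [0,0,0.05]},{"jaw": 0,"xyz": [5,-16,-13],"dr": [0,0,0.05]},{"jaw": 0,"xyz": [5,-18.5,-13],"dr": [0,0,0.05]},{"jaw": 0,"xyz": [5,-20,-13],"dr": [0,0,0.05]},{"jaw": 0,"xyz": [5,-20,-13],"dr": [0,0,0.05]},{"jaw": 0,"xyz": [5,-20,-13],"dr": [0,0,0.05]},{"jaw": 0,"xyz": [5,-20,-13],"dr": [0,0,0.05]}])

```text
time_s: 12.85
position: [0.4844, 0.1284, 0.1381]
tcp_rot: [3.14, 0.0, -0.044]
contact_force: [-1.0, -0.2, -0.4]
opening: 0.0269
```

Run:
```python
from h import *
plan((.485,.131,.0655,-.042))
```

```text
t 12.8 at [0.4844 0.1284 0.1381] [ 3.14   0.    -0.044] open 0.0269 F [-1.  -0.2 -0.4]
-> (0.485, 0.131, 0.0655, -0.042) xyz [ 0.05 -0.27  7.26] dr [ 0.001  0.    -0.002]
```

Emit:
carry_out(targets=[{"jaw": 0,"xyz": [0,-0.15,4],"dr": [0,0,0]},{"jaw": 0,"xyz": [0,-0.15,6.4],"dr": [0,0,0]},{"jaw": 0,"xyz": [0,-0.15,7.0],"dr": [0,0,0]},{"jaw": 0,"xyz": [0,-0.15,7.25],"dr": [0,0,0]},{"jaw": 0,"xyz": [0,-0.15,7.25],"dr": [0,0,0]},{"jaw": 0,"xyz": [0,-0.15,7.25],"dr": [0,0,0]}])

```text
time_s: 13.45
position: [0.4856, 0.1322, 0.0666]
tcp_rot: [-3.141, -0.002, -0.042]
contact_force: [-0.5, -0.0, 0.5]
opening: 0.0269
```

Emit:
carry_out(targets=[{"jaw": 1,"xyz": [0,0,0],"dr": [0,0,0]},{"jaw": 1,"xyz": [0,0,0],"dr": [0,0,0]},{"jaw": 1,"xyz": [0,0,0],"dr": [0,0,0]},{"jaw": 1,"xyz": [0,0,0],"dr": [0,0,0]},{"jaw": 1,"xyz": [0,0,-4],"dr": [0,0,0]},{"jaw": 1,"xyz": [0,0,-8],"dr": [0,0,0]},{"jaw": 1,"xyz": [-1,4,-8],"dr": [0,0,-0.1]},{"jaw": 1,"xyz": [-2,8,-8],"dr": [0,0,-0.2]},{"jaw": 1,"xyz": [-3,13,-8],"dr": [0,0,-0.25]},{"jaw": 1,"xyz": [-4,18,-8],"dr": [0,0,-0.3]},{"jaw": 1,"xyz": [-4,23,-8],"dr": [0,0,-0.34]},{"jaw": 1,"xyz": [-4,28,-8],"dr": [0,0,-0.34]}])

```text
time_s: 14.65
position: [0.4325, -0.1456, 0.1458]
tcp_rot: [-3.141, -0.0, 0.3]
contact_force: [2.5, -0.5, -0.2]
opening: 0.0855
```

Run:
```python
from h import *
for r in strips(): print(*r)
p,_,_=look("side"); cv2.imwrite("pics/s1.png",cv2.resize(p[90:300,140:360],None,fx=2.8,fy=2.8))
plan((.554,-.175,.1,-.23),(.554,-.175,.008,-.23))
```

```text
151 214 2993 0.0846 (array([0.4923, 0.4057]), 379, 259, np.float64(-0.036)) [0.487 0.408]
393 190 1845 0.0112 (array([ 0.5887, -0.4015]), 155, 139, np.float64(1.514)) [ 0.589 -0.401]
326 198 201 0.038 (array([ 0.5517, -0.1734]), 77, 33, np.float64(-0.232)) [ 0.557 -0.171]
235 219 193 0.0852 (array([0.4816, 0.1288]), 77, 22, np.float64(0.011)) [0.485 0.13 ]
267 232 224 0.0377 (array([0.4436, 0.0237]), 76, 32, np.float64(0.322)) [0.444 0.024]
152 250 71 0.0106 (array([0.3886, 0.4026]), 79, 15, np.float64(-0.037)) [0.382 0.403]
t 14.8 at [ 0.4321 -0.1522  0.1459] [3.138 0.    0.285] open 0.0853 F [ 0.   1.4 -0.8]
-> (0.554, -0.175, 0.1, -0.23) xyz [11.06  5.59  4.61] dr [ 0.004 -0.001  0.515]
-> (0.554, -0.175, 0.008, -0.23) xyz [11.06  5.56 13.81] dr [ 0.004 -0.001  0.515]
```

View pics/s1.png

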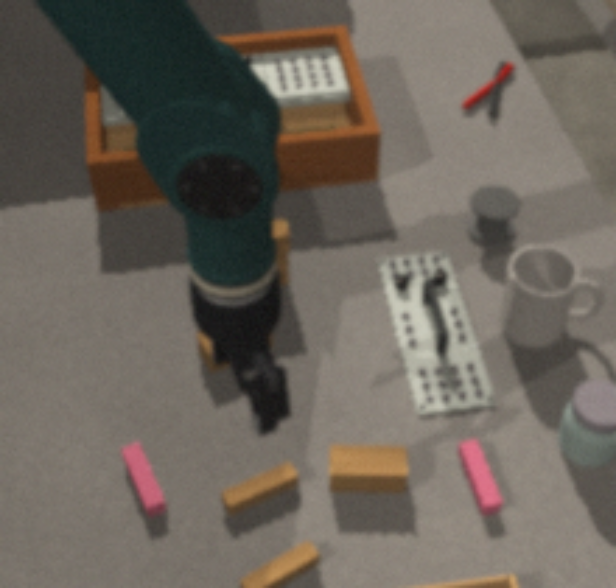

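The stack's top reads 85.2 mm against 84.6 mm for the rim in the same camera, so they are flush. In the side crop the stack's end shows at (282,255), standing beside the wall. Next are the leftovers, starting with the 36 mm strip at (.553,−.174).

Emit:
carry_out(targets=[{"jaw": 1,"xyz": [11.1,5.6,4.6],"dr": [0,0,0.51]},{"jaw": 1,"xyz": [11.1,5.6,4.6],"dr": [0,0,0.51]},{"jaw": 1,"xyz": [11.1,5.6,4.6],"dr": [0,0,0.51]},{"jaw": 1,"xyz": [11.1,5.6,4.6],"dr": [0,0,0.51]},{"jaw": 1,"xyz": [11.1,5.6,4.6],"dr": [0,0,0.51]},{"jaw": 1,"xyz": [11.1,5.6,4.6],"dr": [0,0,0.51]},{"jaw": 1,"xyz": [11.1,5.6,4.6],"dr": [0,0,0.51]}])

```text
time_s: 15.45
position: [0.5549, -0.1644, 0.0999]
tcp_rot: [-3.141, 0.001, -0.21]
contact_force: [0.3, -0.2, 0.8]
opening: 0.0859
```

```bash
cat >> h.py <<'E'
def tray():
    p,d,c=look("top"); b=[b for b in blobs(brown(p),900) if np.nonzero(b)[1].mean()>320][0]
    ys,xs=np.nonzero(b); r=rect(plane(c,np.c_[xs,ys],.035)[:,:2]); print("tray",r)
    w=r[3]-np.pi/2 if r[3]>0 else r[3]+np.pi/2
    R=np.array([[np.cos(w),-np.sin(w)],[np.sin(w),np.cos(w)]])
    for y in(-.03,.03): print("slot",y,np.round(r[0]+R@[0,y],4),"yaw",round(w,3))
    return r[0],w
E
python3 - <<'E'
from h import *
tray()
plan((.554,-.175,.010,-.23))
E
```

```text
tray (array([ 0.5849, -0.394 ]), 152, 137, np.float64(1.505))
slot -0.03 [ 0.5829 -0.4239] yaw -0.066
slot 0.03 [ 0.5869 -0.3641] yaw -0.066
t 15.5 at [ 0.555  -0.1645  0.1   ] [-3.141  0.    -0.211] open 0.0854 F [ 0.6 -0.3  0.5]
-> (0.554, -0.175, 0.01, -0.23) xyz [0.13 1.04 9.  ] dr [-0.     0.     0.019]
```

Emit:
carry_out(targets=[{"jaw": 1,"xyz": [0.1,1,4],"dr": [0,0,0.02]},{"jaw": 1,"xyz": [0.1,1,7.5],"dr": [0,0,0.02]},{"jaw": 1,"xyz": [0.1,1,9],"dr": [0,0,0.02]},{"jaw": 1,"xyz": [0.1,1,9],"dr": [0,0,0.02]},{"jaw": 0,"xyz": [0.1,1,9],"dr": [0,0,0.02]},{"jaw": 0,"xyz": [0.1,1,9],"dr": [0,0,0.02]},{"jaw": 0,"xyz": [0.1,1,9],"dr": [0,0,0.02]},{"jaw": 0,"xyz": [0.1,1,9],"dr": [0,0,0.02]},{"jaw": 0,"xyz": [0.1,1,9],"dr": [0,0,0.02]},{"jaw": 0,"xyz": [0.1,1,9],"dr": [0,0,0.02]},{"jaw": 0,"xyz": [0.1,1,9],"dr": [0,0,0.02]}])

```text
time_s: 16.6
position: [0.5558, -0.1749, 0.0111]
tcp_rot: [-3.142, -0.002, -0.231]
contact_force: [0.7, 0.3, 7.0]
opening: 0.0352
```

Run:
```python
from h import *
plan((.583,-.423,.12,-.066))
```

```text
t 16.6 at [ 0.5558 -0.1749  0.0111] [-3.142e+00 -2.000e-03 -2.310e-01] open 0.0352 F [0.7 0.3 7. ]
-> (0.583, -0.423, 0.12, -0.066) xyz [  8.35  23.53 -10.87] dr [ 0.    -0.002 -0.165]
```

Emit:
carry_out(targets=[{"jaw": 0,"xyz": [0,0,-4],"dr": [0,0,0]},{"jaw": 0,"xyz": [0,0,-8],"dr": [0,0,0]},{"jaw": 0,"xyz": [1,3,-10.5],"dr": [0,0,-0.16]},{"jaw": 0,"xyz": [3,7,-10.5],"dr": [0,0,-0.16]},{"jaw": 0,"xyz": [4,11,-10.5],"dr": [0,0,-0.16]},{"jaw": 0,"xyz": [5,15,-10.5],"dr": [0,0,-0.16]},{"jaw": 0,"xyz": [6.5,19,-10.5],"dr": [0,0,-0.16]},{"jaw": 0,"xyz": [8,22,-10.5],"dr": [0,0,-0.16]},{"jaw": 0,"xyz": [8.4,23.5,-10.5],"dr": [0,0,-0.16]},{"jaw": 0,"xyz": [8.4,23.5,-10.5],"dr": [0,0,-0.16]},{"jaw": 0,"xyz": [8.4,23.5,-10.5],"dr": [0,0,-0.16]},{"jaw": 0,"xyz": [8.4,23.5,-10.5],"dr": [0,0,-0.16]}])

```text
time_s: 17.8
position: [0.583, -0.4191, 0.1144]
tcp_rot: [-3.139, 0.001, -0.068]
contact_force: [-0.4, 0.5, -0.1]
opening: 0.0354
```

Run:
```python
from h import *
tray()
plan((.583,-.423,.019,-.066))
```

```text
tray (array([ 0.5847, -0.3945]), 153, 137, np.float64(1.512))
slot -0.03 [ 0.5829 -0.4244] yaw -0.059
slot 0.03 [ 0.5865 -0.3646] yaw -0.059
t 17.9 at [ 0.5831 -0.4193  0.1145] [-3.139e+00  1.000e-03 -6.800e-02] open 0.0351 F [ 0.2  0.3 -0.6]
-> (0.583, -0.423, 0.019, -0.066) xyz [0.02 0.39 9.54] dr [-0.002  0.001 -0.002]
```

Emit:
carry_out(targets=[{"jaw": 0,"xyz": [0,0.35,4],"dr": [0,0,0]},{"jaw": 0,"xyz": [0,0.35,8],"dr": [0,0,0]},{"jaw": 0,"xyz": [0,0.35,9.2],"dr": [0,0,0]},{"jaw": 0,"xyz": [0,0.35,9.5],"dr": [0,0,0]},{"jaw": 0,"xyz": [0,0.35,9.5],"dr": [0,0,0]},{"jaw": 0.52,"xyz": [0,0.35,9.5],"dr": [0,0,0]},{"jaw": 0.52,"xyz": [0,0.35,9.5],"dr": [0,0,0]},{"jaw": 0.52,"xyz": [0,0.35,9.5],"dr": [0,0,0]},{"jaw": 0.52,"xyz": [0,0.35,6],"dr": [0,0,0]},{"jaw": 0.52,"xyz": [0,0.35,2],"dr": [0,0,0]},{"jaw": 1,"xyz": [0,0,-1],"dr": [0,0,0]},{"jaw": 1,"xyz": [0,0,-1],"dr": [0,0,0]}])

```text
time_s: 19.05
position: [0.5862, -0.4248, 0.131]
tcp_rot: [3.136, -0.01, -0.071]
contact_force: [0.0, -0.6, -0.2]
opening: 0.0719
```

Run:
```python
from h import *
plan((.443,.022,.12,.3))
```

```text
t 19.1 at [ 0.5862 -0.4248  0.131 ] [ 3.136 -0.01  -0.071] open 0.0719 F [ 0.  -0.6 -0.2]
-> (0.443, 0.022, 0.12, 0.3) xyz [-17.46 -43.55   0.7 ] dr [ 0.007 -0.009 -0.371]
```

Emit:
carry_out(targets=[{"jaw": 1,"xyz": [-17.4,-43.8,1],"dr": [0,0,-0.37]},{"jaw": 1,"xyz": [-17.4,-43.8,1],"dr": [0,0,-0.37]},{"jaw": 1,"xyz": [-17.4,-43.8,1],"dr": [0,0,-0.37]},{"jaw": 1,"xyz": [-17.4,-43.8,1],"dr": [0,0,-0.37]},{"jaw": 1,"xyz": [-17.4,-43.8,1],"dr": [0,0,-0.37]},{"jaw": 1,"xyz": [-17.4,-43.8,1],"dr": [0,0,-0.37]},{"jaw": 1,"xyz": [-17.4,-43.8,1],"dr": [0,0,-0.37]},{"jaw": 1,"xyz": [-17.4,-43.8,1],"dr": [0,0,-0.37]},{"jaw": 1,"xyz": [-17.4,-43.8,1],"dr": [0,0,-0.37]},{"jaw": 1,"xyz": [-17.4,-43.8,1],"dr": [0,0,-0.37]},{"jaw": 1,"xyz": [-17.4,-43.8,1],"dr": [0,0,-0.37]},{"jaw": 1,"xyz": [-17.4,-43.8,1],"dr": [0,0,-0.37]}])

```text
time_s: 20.25
position: [0.4404, 0.0265, 0.1147]
tcp_rot: [3.141, -0.0, 0.3]
contact_force: [0.1, 0.6, -1.0]
opening: 0.0854
```

Run:
```python
from h import *
t,w=tray()
p,d,c=look("top");P=cloud(c,d)
m=brown(p)&(P[...,2]>.037)&(abs(P[...,0]-t[0])<.06)&(abs(P[...,1]-t[1])<.065)
print(m.sum(),rect(P[m][:,:2]),np.median(P[m][:,2]))
cv2.imwrite("pics/t1.png",cv2.resize(p[150:260,220:440],None,fx=3.6,fy=3.6))
plan((.443,.022,.010,.3))
```

```text
tray (array([ 0.585 , -0.3945]), 153, 137, np.float64(1.506))
slot -0.03 [ 0.5831 -0.4244] yaw -0.065
slot 0.03 [ 0.5869 -0.3646] yaw -0.065
250 (array([ 0.582 , -0.4273]), 79, 38, np.float64(-0.056)) 0.04246296942969484
t 20.4 at [0.4409 0.0251 0.1147] [ 3.141 -0.     0.296] open 0.0853 F [ 0.1 -0.6 -0.6]
-> (0.443, 0.022, 0.01, 0.3) xyz [ 0.11  0.35 10.47] dr [ 0.001 -0.    -0.004]
```

View pics/t1.png

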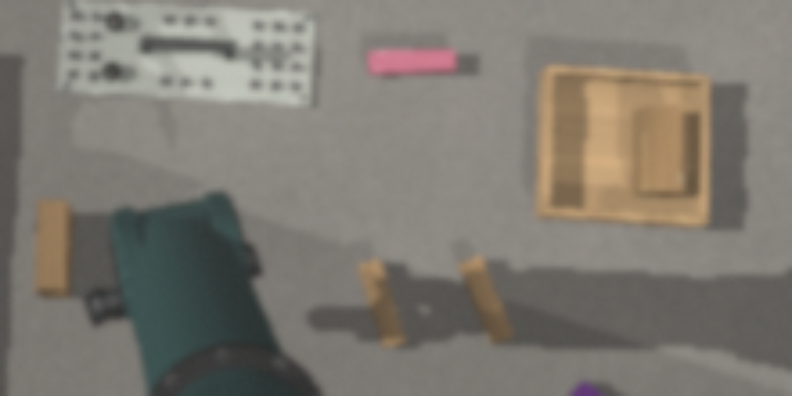

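Strip D lies flat in the tray (crop 661,150) with room on its left, and the stack is undisturbed (crop 53,247).

Emit:
carry_out(targets=[{"jaw": 1,"xyz": [0.1,0.2,4],"dr": [0,0,0]},{"jaw": 1,"xyz": [0.1,0.2,8],"dr": [0,0,0]},{"jaw": 1,"xyz": [0.1,0.2,10],"dr": [0,0,0]},{"jaw": 1,"xyz": [0.1,0.2,10.5],"dr": [0,0,0]},{"jaw": 1,"xyz": [0.1,0.2,10.5],"dr": [0,0,0]},{"jaw": 0,"xyz": [0.1,0.2,10.5],"dr": [0,0,0]},{"jaw": 0,"xyz": [0.1,0.2,10.5],"dr": [0,0,0]},{"jaw": 0,"xyz": [0.1,0.2,10.5],"dr": [0,0,0]},{"jaw": 0,"xyz": [0.1,0.2,10.5],"dr": [0,0,0]},{"jaw": 0,"xyz": [0.1,0.2,10.5],"dr": [0,0,0]},{"jaw": 0,"xyz": [0.1,0.2,10.5],"dr": [0,0,0]},{"jaw": 0,"xyz": [0.1,0.2,10.5],"dr": [0,0,0]}])

```text
time_s: 21.55
position: [0.4423, 0.0249, 0.0106]
tcp_rot: [3.141, -0.002, 0.299]
contact_force: [0.1, 0.4, 7.1]
opening: 0.0355
```

Run:
```python
from h import *
plan((.587,-.362,.12,-.062))
```

```text
t 21.6 at [0.4423 0.0249 0.0106] [ 3.141e+00 -2.000e-03  2.990e-01] open 0.0355 F [0.1 0.4 7.1]
-> (0.587, -0.362, 0.12, -0.062) xyz [  2.46  41.24 -10.91] dr [ 0.    -0.002  0.361]
```

Emit:
carry_out(targets=[{"jaw": 0,"xyz": [0,0,-4],"dr": [0,0,0]},{"jaw": 0,"xyz": [0,0,-8],"dr": [0,0,0]},{"jaw": 0,"xyz": [0,3,-10.5],"dr": [0,0,0.05]},{"jaw": 0,"xyz": [0.5,7,-10.5],"dr": [0,0,0.1]},{"jaw": 0,"xyz": [0.5,11.5,-10.5],"dr": [0,0,0.15]},{"jaw": 0,"xyz": [1,16,-10.5],"dr": [0,0,0.2]},{"jaw": 0,"xyz": [1,20.5,-10.5],"dr": [0,0,0.25]},{"jaw": 0,"xyz": [1.5,25,-10.5],"dr": [0,0,0.3]},{"jaw": 0,"xyz": [2,29.5,-10.5],"dr": [0,0,0.36]},{"jaw": 0,"xyz": [2.5,34,-10.5],"dr": [0,0,0.36]},{"jaw": 0,"xyz": [2.5,38,-10.5],"dr": [0,0,0.36]},{"jaw": 0,"xyz": [2.5,40,-10.5],"dr": [0,0,0.36]}])

```text
time_s: 22.75
position: [0.5835, -0.3551, 0.1152]
tcp_rot: [3.138, -0.002, -0.065]
contact_force: [0.4, -0.2, -0.8]
opening: 0.0353
```

Run:
```python
from h import *
tray()
arm.read_camera("side")
plan((.587,-.363,.019,-.062))
```

```text
Traceback (most recent call last):
  File "h.py", line 39, in tray
    p,d,c=look("top"); b=[b for b in blobs(brown(p),900) if np.nonzero(b)[1].mean()>320][0]
                         ~~~~~~~~~~~~~~~~~~~~~~~~~~~~~~~~~~~~~~~~~~~~~~~~~~~~~~~~~~~~~~~^^^
IndexError: list index out of range
```

Run:
```python
from h import *
def bb(p):
    b=max((b for b in blobs(brown(p),200) if np.nonzero(b)[0].mean()>270),key=lambda b:b.sum()); y,x=np.nonzero(b); return x.min(),x.max(),y.min(),y.max(),x[y.argmax()],y[x.argmax()],y[x.argmin()]
print(bb(cv2.imread("pics/side0.png")),bb(look("side")[0]))
plan((.587,-.363,.019,-.062))
```

```text
(np.int64(272), np.int64(339), np.int64(295), np.int64(363), np.int64(283), np.int64(350), np.int64(303)) (np.int64(272), np.int64(339), np.int64(284), np.int64(363), np.int64(283), np.int64(350), np.int64(304))
t 22.9 at [ 0.583  -0.3549  0.115 ] [ 3.138e+00 -1.000e-03 -6.600e-02] open 0.0351 F [-0.4  0.4 -0.3]
-> (0.587, -0.363, 0.019, -0.062) xyz [0.44 0.75 9.61] dr [ 0.003 -0.001 -0.004]
```

Emit:
carry_out(targets=[{"jaw": 0,"xyz": [0.4,1.15,4],"dr": [0,0,0]},{"jaw": 0,"xyz": [0.4,1.15,6.5],"dr": [0,0,0]},{"jaw": 0,"xyz": [0.4,1.15,8.5],"dr": [0,0,0]},{"jaw": 0,"xyz": [0.4,1.15,9.5],"dr": [0,0,0]},{"jaw": 0,"xyz": [0.4,1.15,9.5],"dr": [0,0,0]},{"jaw": 0.48,"xyz": [0.4,1.15,9.5],"dr": [0,0,0]},{"jaw": 0.48,"xyz": [0.4,1.15,9.5],"dr": [0,0,0]},{"jaw": 0.48,"xyz": [0.4,1.15,9.5],"dr": [0,0,0]},{"jaw": 0.48,"xyz": [0.4,1.15,6],"dr": [0,0,0]},{"jaw": 0.48,"xyz": [0.4,1.15,2],"dr": [0,0,0]},{"jaw": 1,"xyz": [0.4,1,-1],"dr": [0,0,0]},{"jaw": 1,"xyz": [0.4,1,-1],"dr": [0,0,0]}])

```text
time_s: 24.05
position: [0.5904, -0.3618, 0.1308]
tcp_rot: [3.137, -0.01, -0.061]
contact_force: [0.2, -0.7, -0.3]
opening: 0.0687
```

Run:
```python
from h import *
plan((.439,-.172,.12,.30))
```

```text
t 24.1 at [ 0.5904 -0.3618  0.1308] [ 3.137 -0.01  -0.061] open 0.0687 F [ 0.2 -0.7 -0.3]
-> (0.439, -0.172, 0.12, 0.3) xyz [-16.28 -18.03   0.84] dr [ 0.006 -0.009 -0.361]
```

Now strip F (20 mm).

Emit:
carry_out(targets=[{"jaw": 1,"xyz": [-16.2,-18.2,1],"dr": [0,0,-0.36]},{"jaw": 1,"xyz": [-16.2,-18.2,1],"dr": [0,0,-0.36]},{"jaw": 1,"xyz": [-16.2,-18.2,1],"dr": [0,0,-0.36]},{"jaw": 1,"xyz": [-16.2,-18.2,1],"dr": [0,0,-0.36]},{"jaw": 1,"xyz": [-16.2,-18.2,1],"dr": [0,0,-0.36]},{"jaw": 1,"xyz": [-16.2,-18.2,1],"dr": [0,0,-0.36]},{"jaw": 1,"xyz": [-16.2,-18.2,1],"dr": [0,0,-0.36]},{"jaw": 1,"xyz": [-16.2,-18.2,1],"dr": [0,0,-0.36]}])

```text
time_s: 24.85
position: [0.4379, -0.1696, 0.115]
tcp_rot: [3.14, -0.002, 0.298]
contact_force: [0.3, 0.6, -0.3]
opening: 0.0857
```

```bash
cat >> h.py <<'E'
def intray():
    t,w=tray(); p,d,c=look("top");P=cloud(c,d)
    m=brown(p)&(P[...,2]>.039)&(abs(P[...,0]-t[0])<.06)&(abs(P[...,1]-t[1])<.065)
    for b in blobs(m,40): print("in tray",b.sum(),rect(P[b][:,:2]),np.median(P[b][:,2]).round(4))
E
python3 - <<'E'
from h import *
intray()
plan((.439,-.172,.007,.30))
E
```

```text
tray (array([ 0.5851, -0.3927]), 149, 138, np.float64(1.522))
slot -0.03 [ 0.5836 -0.4227] yaw -0.049
slot 0.03 [ 0.5866 -0.3627] yaw -0.049
in tray 224 (array([ 0.5878, -0.3607]), 79, 40, np.float64(-0.074)) 0.0428
in tray 212 (array([ 0.5822, -0.4275]), 79, 37, np.float64(-0.043)) 0.0425
t 24.9 at [ 0.4378 -0.17    0.1148] [ 3.14e+00 -2.00e-03  2.97e-01] open 0.0854 F [ 0.9 -0.3 -0.3]
-> (0.439, -0.172, 0.007, 0.3) xyz [ 0.04  0.21 10.78] dr [ 0.001 -0.002 -0.003]
```

Emit:
carry_out(targets=[{"jaw": 1,"xyz": [0,0.2,4],"dr": [0,0,0]},{"jaw": 1,"xyz": [0,0.2,8],"dr": [0,0,0]},{"jaw": 1,"xyz": [0,0.2,10],"dr": [0,0,0]},{"jaw": 1,"xyz": [0,0.2,10.8],"dr": [0,0,0]},{"jaw": 1,"xyz": [0,0.2,10.8],"dr": [0,0,0]},{"jaw": 0,"xyz": [0,0.2,10.8],"dr": [0,0,0]},{"jaw": 0,"xyz": [0,0.2,10.8],"dr": [0,0,0]},{"jaw": 0,"xyz": [0,0.2,10.8],"dr": [0,0,0]},{"jaw": 0,"xyz": [0,0.2,10.8],"dr": [0,0,0]},{"jaw": 0,"xyz": [0,0.2,10.8],"dr": [0,0,0]},{"jaw": 0,"xyz": [0,0.2,10.8],"dr": [0,0,0]},{"jaw": 0,"xyz": [0,0.2,10.8],"dr": [0,0,0]}])

```text
time_s: 26.15
position: [0.4372, -0.1707, 0.0074]
tcp_rot: [3.141, -0.001, 0.299]
contact_force: [-0.3, -0.3, 5.8]
opening: 0.0194
```

Run:
```python
from h import *
plan((.582,-.427,.12,-.05))
```

```text
t 26.1 at [ 0.4372 -0.1707  0.0074] [ 3.141e+00 -1.000e-03  2.990e-01] open 0.0194 F [-0.3 -0.3  5.8]
-> (0.582, -0.427, 0.12, -0.05) xyz [  6.31  28.77 -11.23] dr [ 0.001 -0.001  0.349]
```

Emit:
carry_out(targets=[{"jaw": 0,"xyz": [0,0,-4],"dr": [0,0,0]},{"jaw": 0,"xyz": [0,0,-8],"dr": [0,0,0]},{"jaw": 0,"xyz": [0.5,3,-11.5],"dr": [0,0,0.05]},{"jaw": 0,"xyz": [1.5,7,-11.5],"dr": [0,0,0.13]},{"jaw": 0,"xyz": [2.5,11.5,-11.5],"dr": [0,0,0.2]},{"jaw": 0,"xyz": [3.5,16,-11.5],"dr": [0,0,0.28]},{"jaw": 0,"xyz": [4.5,20.5,-11.5],"dr": [0,0,0.35]},{"jaw": 0,"xyz": [5.5,25,-11.5],"dr": [0,0,0.35]},{"jaw": 0,"xyz": [6.3,27.5,-11.5],"dr": [0,0,0.35]},{"jaw": 0,"xyz": [6.3,28.8,-11.5],"dr": [0,0,0.35]},{"jaw": 0,"xyz": [6.3,28.8,-11.5],"dr": [0,0,0.35]},{"jaw": 0,"xyz": [6.3,28.8,-11.5],"dr": [0,0,0.35]}])

```text
time_s: 27.35
position: [0.5806, -0.4254, 0.1211]
tcp_rot: [-3.139, 0.002, -0.051]
contact_force: [-0.4, -0.3, -0.7]
opening: 0.0188
```

```bash
cat >> h.py <<'E'
def bb(p=None):
    p=look("side")[0] if p is None else p
    b=max((b for b in blobs(brown(p),200) if np.nonzero(b)[0].mean()>270),key=lambda b:b.sum()); y,x=np.nonzero(b)
    print("side tray (272 339 . 363 283 350)",x.min(),x.max(),y.min(),y.max(),x[y.argmax()],y[x.argmax()])
E
python3 - <<'E'
from h import *
bb()
plan((.582,-.427,.051,-.05))
E
```

```text
side tray (272 339 . 363 283 350) 272 338 298 363 283 347
t 27.4 at [ 0.5807 -0.4248  0.1212] [-3.139e+00  2.000e-03 -5.000e-02] open 0.0187 F [-0.4  0.4  0.2]
-> (0.582, -0.427, 0.051, -0.05) xyz [0.15 0.23 7.02] dr [-0.002  0.002  0.   ]
```

Emit:
carry_out(targets=[{"jaw": 0,"xyz": [0.1,0.15,4],"dr": [0,0,0]},{"jaw": 0,"xyz": [0.1,0.15,6.3],"dr": [0,0,0]},{"jaw": 0,"xyz": [0.1,0.15,7],"dr": [0,0,0]},{"jaw": 0,"xyz": [0.1,0.15,7],"dr": [0,0,0]},{"jaw": 0.4,"xyz": [0.1,0.15,7],"dr": [0,0,0]},{"jaw": 0.4,"xyz": [0.1,0.15,7],"dr": [0,0,0]},{"jaw": 0.4,"xyz": [0.1,0.15,7],"dr": [0,0,0]},{"jaw": 0.4,"xyz": [0.1,0.15,3],"dr": [0,0,0]},{"jaw": 1,"xyz": [0.1,0.15,0],"dr": [0,0,0]},{"jaw": 1,"xyz": [0.1,0.15,0],"dr": [0,0,0]}])

```text
time_s: 28.4
position: [0.586, -0.4312, 0.1273]
tcp_rot: [3.136, -0.009, -0.051]
contact_force: [0.6, -0.2, -0.2]
opening: 0.0619
```

Run:
```python
from h import *
plan((.443,-.267,.12,.39))
```

```text
t 28.4 at [ 0.586  -0.4312  0.1273] [ 3.136 -0.009 -0.051] open 0.0619 F [ 0.6 -0.2 -0.2]
-> (0.443, -0.267, 0.12, 0.39) xyz [-15.13 -15.67   0.51] dr [ 0.007 -0.007 -0.441]
```

Emit:
carry_out(targets=[{"jaw": 1,"xyz": [-14.7,-16.1,1],"dr": [0,0,-0.44]},{"jaw": 1,"xyz": [-14.7,-16.1,1],"dr": [0,0,-0.44]},{"jaw": 1,"xyz": [-14.7,-16.1,1],"dr": [0,0,-0.44]},{"jaw": 1,"xyz": [-14.7,-16.1,1],"dr": [0,0,-0.44]},{"jaw": 1,"xyz": [-14.7,-16.1,1],"dr": [0,0,-0.44]},{"jaw": 1,"xyz": [-14.7,-16.1,1],"dr": [0,0,-0.44]},{"jaw": 1,"xyz": [-14.7,-16.1,1],"dr": [0,0,-0.44]},{"jaw": 1,"xyz": [-14.7,-16.1,1],"dr": [0,0,-0.44]}])

```text
time_s: 29.2
position: [0.446, -0.2621, 0.112]
tcp_rot: [3.139, -0.002, 0.388]
contact_force: [0.1, -0.1, 0.4]
opening: 0.0853
```

Run:
```python
from h import *
intray()
plan((.443,-.268,.007,.39))
```

```text
tray (array([ 0.5859, -0.3929]), 150, 135, np.float64(1.514))
slot -0.03 [ 0.5842 -0.4229] yaw -0.057
slot 0.03 [ 0.5876 -0.3629] yaw -0.057
in tray 209 (array([ 0.5875, -0.3598]), 81, 41, np.float64(-0.033)) 0.0428
in tray 275 (array([ 0.5827, -0.4266]), 84, 36, np.float64(0.007)) 0.0579
t 29.3 at [ 0.4456 -0.262   0.1118] [ 3.14e+00 -1.00e-03  3.88e-01] open 0.0851 F [-0.6  0.2  0.2]
-> (0.443, -0.268, 0.007, 0.39) xyz [-0.48  0.44 10.48] dr [ 0.002 -0.001 -0.002]
```

Emit:
carry_out(targets=[{"jaw": 1,"xyz": [-0.3,0.5,4],"dr": [0,0,0]},{"jaw": 1,"xyz": [-0.3,0.5,8],"dr": [0,0,0]},{"jaw": 1,"xyz": [-0.3,0.5,10],"dr": [0,0,0]},{"jaw": 1,"xyz": [-0.3,0.5,10.5],"dr": [0,0,0]},{"jaw": 1,"xyz": [-0.3,0.5,10.5],"dr": [0,0,0]},{"jaw": 0,"xyz": [-0.3,0.5,10.5],"dr": [0,0,0]},{"jaw": 0,"xyz": [-0.3,0.5,10.5],"dr": [0,0,0]},{"jaw": 0,"xyz": [-0.3,0.5,10.5],"dr": [0,0,0]},{"jaw": 0,"xyz": [-0.3,0.5,10.5],"dr": [0,0,0]},{"jaw": 0,"xyz": [-0.3,0.5,10.5],"dr": [0,0,0]},{"jaw": 0,"xyz": [-0.3,0.5,10.5],"dr": [0,0,0]},{"jaw": 0,"xyz": [-0.3,0.5,10.5],"dr": [0,0,0]}])

```text
time_s: 30.5
position: [0.4437, -0.2665, 0.0074]
tcp_rot: [3.141, -0.001, 0.389]
contact_force: [-0.2, 0.3, 6.2]
opening: 0.0189
```

Run:
```python
from h import *
plan((.588,-.362,.12,-.05))
```

```text
t 30.5 at [ 0.4437 -0.2665  0.0074] [ 3.141e+00 -1.000e-03  3.890e-01] open 0.0189 F [-0.2  0.3  6.2]
-> (0.588, -0.362, 0.12, -0.05) xyz [  9.74  14.32 -11.24] dr [ 0.001 -0.001  0.439]
```

Emit:
carry_out(targets=[{"jaw": 0,"xyz": [0,0,-4],"dr": [0,0,0]},{"jaw": 0,"xyz": [0,0,-8],"dr": [0,0,0]},{"jaw": 0,"xyz": [2,3,-11.5],"dr": [0,0,0.1]},{"jaw": 0,"xyz": [4,6,-11.5],"dr": [0,0,0.2]},{"jaw": 0,"xyz": [6,9,-11.5],"dr": [0,0,0.3]},{"jaw": 0,"xyz": [8,12,-11.5],"dr": [0,0,0.4]},{"jaw": 0,"xyz": [9.7,14,-11.5],"dr": [0,0,0.44]},{"jaw": 0,"xyz": [9.7,14.3,-11.5],"dr": [0,0,0.44]},{"jaw": 0,"xyz": [9.7,14.3,-11.5],"dr": [0,0,0.44]},{"jaw": 0,"xyz": [9.7,14.3,-11.5],"dr": [0,0,0.44]}])

```text
time_s: 31.5
position: [0.5855, -0.361, 0.1211]
tcp_rot: [-3.14, 0.002, -0.051]
contact_force: [0.0, -0.1, -0.5]
opening: 0.0188
```

Run:
```python
from h import *
bb()
plan((.588,-.362,.051,-.05))
```

```text
side tray (272 339 . 363 283 350) 272 338 291 363 283 346
t 31.6 at [ 0.5855 -0.361   0.1212] [-3.14e+00  2.00e-03 -5.10e-02] open 0.0188 F [ 0.3  1.1 -0.6]
-> (0.588, -0.362, 0.051, -0.05) xyz [0.27 0.1  7.02] dr [-0.001  0.002 -0.001]
```

Emit:
carry_out(targets=[{"jaw": 0,"xyz": [0.1,0.1,4],"dr": [0,0,0]},{"jaw": 0,"xyz": [0.1,0.1,6.3],"dr": [0,0,0]},{"jaw": 0,"xyz": [0.1,0.1,7],"dr": [0,0,0]},{"jaw": 0,"xyz": [0.1,0.1,7],"dr": [0,0,0]},{"jaw": 0.4,"xyz": [0.1,0.1,7],"dr": [0,0,0]},{"jaw": 0.4,"xyz": [0.1,0.1,7],"dr": [0,0,0]},{"jaw": 0.4,"xyz": [0.1,0.1,7],"dr": [0,0,0]},{"jaw": 0.4,"xyz": [0.1,0.1,3],"dr": [0,0,0]},{"jaw": 0.6,"xyz": [0.1,0,-1],"dr": [0,0,0]},{"jaw": 0.6,"xyz": [0.1,-4,-4],"dr": [0,0,0]},{"jaw": 0.6,"xyz": [0.1,-8,-5],"dr": [0,0,0]},{"jaw": 0.6,"xyz": [0.1,-8,-5],"dr": [0,0,0]}])

```text
time_s: 32.75
position: [0.5956, -0.274, 0.1745]
tcp_rot: [-3.137, -0.005, -0.042]
contact_force: [0.8, 0.9, -1.2]
opening: 0.0513
```

Run:
```python
from h import *
print(arm.state()["joints"].round(2))
p,d,c=look("top"); P=cloud(c,d)
b=np.zeros((384,512),bool); b[150:180,250:300]=1; b&=(P[...,2]>.035)&(P[...,2]<.06)
ys,xs=np.nonzero(b); print("bar",len(xs),rect(plane(c,np.c_[xs,ys],.045)[:,:2]),np.median(P[b],0))
b=np.zeros((384,512),bool); b[140:190,225:320]=1; b&=(p.min(2)>115)
ys,xs=np.nonzero(b); print("plate",len(xs),rect(plane(c,np.c_[xs,ys],.005)[:,:2]))
cv2.imwrite("pics/f1.png",cv2.resize(p[130:260,220:440],None,fx=3.6,fy=3.6))
plan((.68,.01,.13,1.5),(.68,.01,.13,-1.64))
```

```text
[ 0.35  0.57  0.02  1.82 -0.03  0.75 -1.22]
bar 83 (array([0.6783, 0.0097]), 84, 11, np.float64(1.496)) [0.67861279 0.01109856 0.04462393]
plate 4461 (array([0.6779, 0.0065]), 325, 172, np.float64(-1.567))
t 32.8 at [ 0.5943 -0.2775  0.1734] [-3.14e+00 -3.00e-03 -4.50e-02] open 0.0516 F [-0.1 -0.3 -0.2]
-> (0.68, 0.01, 0.13, 1.5) xyz [  7.27 -29.09   4.41] dr [ 1.000e-03 -4.000e-03 -1.545e+00]
-> (0.68, 0.01, 0.13, -1.64) xyz [  7.27 -29.09   4.41] dr [-4.000e-03 -1.000e-03  1.595e+00]
```

View pics/f1.png

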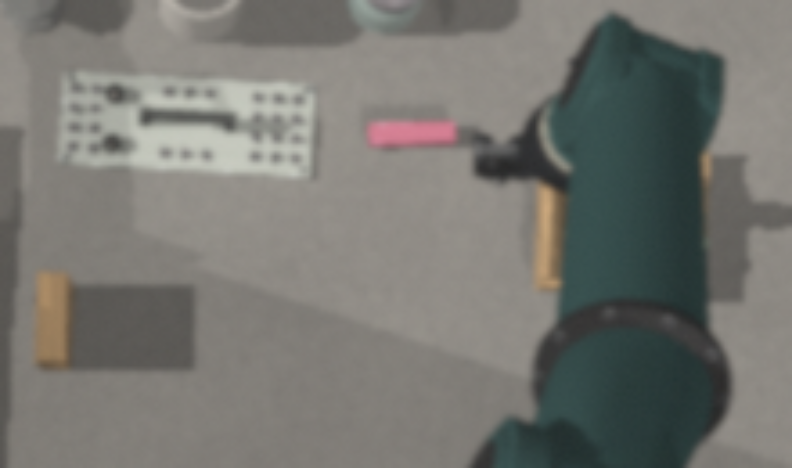

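The top crop shows the stack intact at (53,318) and the plate's bar at (187,118), which is world (.678,.010) with direction 1.50.

Emit:
carry_out(targets=[{"jaw": 0.6,"xyz": [7.3,-29.1,0],"dr": [0,0,-1.545]},{"jaw": 0.6,"xyz": [7.3,-29.1,0],"dr": [0,0,-1.545]},{"jaw": 0.6,"xyz": [7.3,-29.1,0],"dr": [0,0,-1.545]},{"jaw": 0.6,"xyz": [7.3,-29.1,0],"dr": [0,0,-1.545]},{"jaw": 0.6,"xyz": [7.3,-29.1,0],"dr": [0,0,-1.545]},{"jaw": 0.6,"xyz": [7.3,-29.1,0],"dr": [0,0,-1.545]},{"jaw": 0.6,"xyz": [7.3,-29.1,0],"dr": [0,0,-1.545]},{"jaw": 0.6,"xyz": [7.3,-29.1,0],"dr": [0,0,-1.545]},{"jaw": 0.6,"xyz": [7.3,-29.1,0],"dr": [0,0,-1.545]},{"jaw": 0.6,"xyz": [7.3,-29.1,0],"dr": [0,0,-1.545]},{"jaw": 0.6,"xyz": [7.3,-29.1,0],"dr": [0,0,-1.545]},{"jaw": 0.6,"xyz": [7.3,-29.1,0],"dr": [0,0,-1.545]}])

```text
time_s: 34.0
position: [0.6801, 0.0029, 0.171]
tcp_rot: [-3.141, 0.001, 1.491]
contact_force: [-0.4, -0.3, -0.1]
opening: 0.0512
```

Run:
```python
from h import *
p,d,c=look("top"); cv2.imwrite("pics/tr.png",cv2.resize(p[140:240,340:440],None,fx=5,fy=5))
intray()
plan((.678,.011,.09,1.5),(.678,.011,.023,1.5))
```

```text
tray (array([ 0.5847, -0.3928]), 150, 137, np.float64(1.519))
slot -0.03 [ 0.5831 -0.4228] yaw -0.052
slot 0.03 [ 0.5863 -0.3628] yaw -0.052
in tray 283 (array([ 0.5867, -0.3602]), 80, 40, np.float64(-0.05)) 0.0593
in tray 264 (array([ 0.5831, -0.4273]), 84, 37, np.float64(-0.028)) 0.0573
t 34.1 at [0.6801 0.004  0.1713] [-3.141e+00  1.000e-03  1.492e+00] open 0.051 F [0.5 0.3 0.9]
-> (0.678, 0.011, 0.09, 1.5) xyz [ 0.69 -0.26  8.13] dr [-0.     0.001 -0.008]
-> (0.678, 0.011, 0.023, 1.5) xyz [ 0.69 -0.26 14.83] dr [-0.     0.001 -0.008]
```

View pics/tr.png

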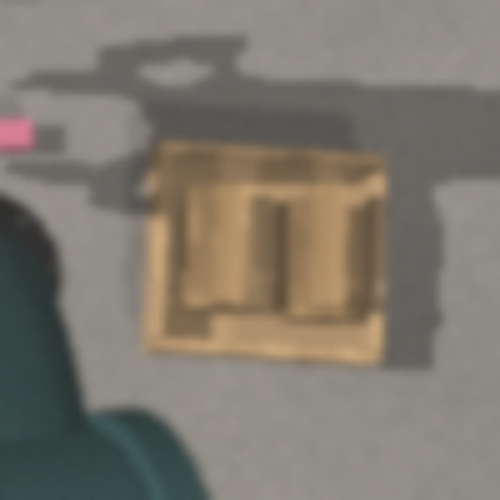

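The tray holds all four leftovers in two stacks (crop 225,250 and 325,250). Now the faceplate.

Emit:
carry_out(targets=[{"jaw": 0.6,"xyz": [0.3,-0.2,4],"dr": [0,0,-0.01]},{"jaw": 0.6,"xyz": [0.5,-0.2,8],"dr": [0,0,-0.01]},{"jaw": 0.6,"xyz": [0.5,-0.2,11.5],"dr": [0,0,-0.01]},{"jaw": 0.6,"xyz": [0.5,-0.2,14],"dr": [0,0,-0.01]},{"jaw": 0.6,"xyz": [0.5,-0.2,14.8],"dr": [0,0,-0.01]},{"jaw": 0.6,"xyz": [0.5,-0.2,14.8],"dr": [0,0,-0.01]},{"jaw": 0,"xyz": [0.5,-0.2,14.8],"dr": [0,0,-0.01]},{"jaw": 0,"xyz": [0.5,-0.2,14.8],"dr": [0,0,-0.01]},{"jaw": 0,"xyz": [0.5,-0.2,14.8],"dr": [0,0,-0.01]},{"jaw": 0,"xyz": [0.5,-0.2,14.8],"dr": [0,0,-0.01]},{"jaw": 0,"xyz": [0.5,-0.2,14.8],"dr": [0,0,-0.01]},{"jaw": 0,"xyz": [0.5,-0.2,14.8],"dr": [0,0,-0.01]}], squeeze=60)

```text
time_s: 35.35
position: [0.6794, 0.0101, 0.0254]
tcp_rot: [3.14, -0.0, 1.504]
contact_force: [-0.6, -0.9, 7.6]
opening: 0.0083
```

Run:
```python
from h import *
plan((.678,.012,.16,1.5),(.485,.21,.16,1.53))
```

```text
t 35.4 at [0.6794 0.0101 0.0254] [ 3.14  -0.     1.504] open 0.0083 F [-0.6 -0.9  7.6]
-> (0.678, 0.012, 0.16, 1.5) xyz [  0.18  -0.13 -13.46] dr [ 0.002 -0.     0.004]
-> (0.485, 0.21, 0.16, 1.53) xyz [ 18.63 -20.71 -13.5 ] dr [ 0.002 -0.    -0.026]
```

Emit:
carry_out(targets=[{"jaw": 0,"xyz": [0,0,-1.5],"dr": [0,0,0]},{"jaw": 0,"xyz": [0,0,-4],"dr": [0,0,0]},{"jaw": 0,"xyz": [0,0,-7],"dr": [0,0,0]},{"jaw": 0,"xyz": [0,0,-10],"dr": [0,0,0]},{"jaw": 0,"xyz": [0,0,-13],"dr": [0,0,0]},{"jaw": 0,"xyz": [0,0,-13.5],"dr": [0,0,0]},{"jaw": 0,"xyz": [0,0,-13.5],"dr": [0,0,0]},{"jaw": 0,"xyz": [2,-2,-13.5],"dr": [0,0,0]},{"jaw": 0,"xyz": [4,-4,-13.5],"dr": [0,0,0]},{"jaw": 0,"xyz": [6,-6.5,-13.5],"dr": [0,0,0]},{"jaw": 0,"xyz": [8,-9,-13.5],"dr": [0,0,0]},{"jaw": 0,"xyz": [9,-10,-13.5],"dr": [0,0,0]}])

```text
time_s: 36.55
position: [0.5799, 0.1087, 0.1564]
tcp_rot: [-3.135, 0.001, 1.508]
contact_force: [-0.3, 1.2, -3.7]
opening: 0.0086
```

Run:
```python
from h import *
plan((.485,.21,.16,1.53))
```

```text
t 36.5 at [0.5799 0.1087 0.1564] [-3.135e+00  1.000e-03  1.508e+00] open 0.0086 F [-0.3  1.2 -3.7]
-> (0.485, 0.21, 0.16, 1.53) xyz [  9.51 -10.11  -0.3 ] dr [-0.007  0.    -0.022]
```

Emit:
carry_out(targets=[{"jaw": 0,"xyz": [2,-2,0],"dr": [0,0,0]},{"jaw": 0,"xyz": [4,-4.5,0],"dr": [0,0,-0.02]},{"jaw": 0,"xyz": [6.5,-7,0],"dr": [0,0,-0.025]},{"jaw": 0,"xyz": [8.5,-9.2,0],"dr": [0,0,-0.025]},{"jaw": 0,"xyz": [9.4,-10,0],"dr": [0,0,-0.025]},{"jaw": 0,"xyz": [9.4,-10,0],"dr": [0,0,-0.025]},{"jaw": 0,"xyz": [9.4,-10,0],"dr": [0,0,-0.025]},{"jaw": 0,"xyz": [9.4,-10,0],"dr": [0,0,-0.025]},{"jaw": 0,"xyz": [9.4,-10,0],"dr": [0,0,-0.025]}])

```text
time_s: 37.45
position: [0.4925, 0.2055, 0.1584]
tcp_rot: [3.141, 0.001, 1.526]
contact_force: [0.1, -0.2, -2.9]
opening: 0.0087
```

Run:
```python
from h import *
p,d,c=look("side"); cv2.imwrite("pics/s2.png",cv2.resize(p[70:270,130:370],None,fx=3.2,fy=3.2))
plan((.4855,.21,.110,1.531))
```

```text
t 37.5 at [0.4923 0.2058 0.1585] [3.141 0.    1.526] open 0.0089 F [ 0.4 -0.3 -3.3]
-> (0.4855, 0.21, 0.11, 1.531) xyz [ 0.4  -0.7   4.85] dr [ 0.     0.    -0.005]
```

View pics/s2.png

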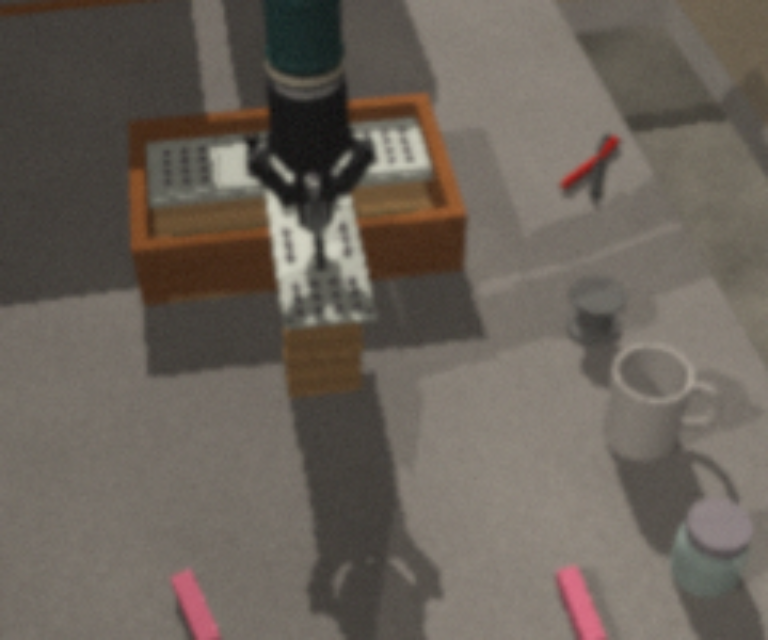

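The plate is level above the rim and the stack (end at crop 322,350), and the handle is outside the wall. Lowering it.

Emit:
carry_out(targets=[{"jaw": 0,"xyz": [0.3,-0.6,1.5],"dr": [0,0,0]},{"jaw": 0,"xyz": [0.3,-0.6,3],"dr": [0,0,0]},{"jaw": 0,"xyz": [0.3,-0.6,4],"dr": [0,0,0]},{"jaw": 0,"xyz": [0.3,-0.6,4.5],"dr": [0,0,0]},{"jaw": 0,"xyz": [0.3,-0.6,4.7],"dr": [0,0,0]},{"jaw": 0,"xyz": [0.3,-0.6,4.7],"dr": [0,0,0]},{"jaw": 0,"xyz": [0.3,-0.6,4.7],"dr": [0,0,0]},{"jaw": 0,"xyz": [0.3,-0.6,4.7],"dr": [0,0,0]}])

```text
time_s: 38.3
position: [0.4858, 0.2105, 0.1121]
tcp_rot: [3.141, -0.001, 1.529]
contact_force: [-0.3, -0.1, -2.7]
opening: 0.0086
```

Emit:
carry_out(targets=[{"jaw": 0,"xyz": [0,0,0.1],"dr": [0,0,0]},{"jaw": 0,"xyz": [0,0,0.2],"dr": [0,0,0]},{"jaw": 0,"xyz": [0,0,0.25],"dr": [0,0,0]},{"jaw": 0,"xyz": [0,0,0.25],"dr": [0,0,0]},{"jaw": 0,"xyz": [0,0,0.25],"dr": [0,0,0]}])

```text
time_s: 38.8
position: [0.4855, 0.2103, 0.1094]
tcp_rot: [3.141, 0.0, 1.529]
contact_force: [-0.3, -0.4, 1.3]
opening: 0.0087
```

Emit:
carry_out(targets=[{"jaw": 0.6,"xyz": [0,0,0],"dr": [0,0,0]},{"jaw": 0.6,"xyz": [0,0,0],"dr": [0,0,0]},{"jaw": 0.6,"xyz": [0,0,0],"dr": [0,0,0]},{"jaw": 0.6,"xyz": [0,0,0],"dr": [0,0,0]},{"jaw": 0.6,"xyz": [0,0,-2],"dr": [0,0,0]},{"jaw": 0.6,"xyz": [0,0,-5],"dr": [0,0,0]},{"jaw": 0.6,"xyz": [0,0,-9],"dr": [0,0,0]},{"jaw": 0.6,"xyz": [0,0,-14],"dr": [0,0,0]},{"jaw": 0.6,"xyz": [-5,0,-14],"dr": [0,0,0]},{"jaw": 0.6,"xyz": [-10,0,-14],"dr": [0,0,0]},{"jaw": 0.6,"xyz": [-15,0,-14],"dr": [0,0,0]},{"jaw": 0.6,"xyz": [-20,0,-14],"dr": [0,0,0]}])

```text
time_s: 40.0
position: [0.4767, 0.0087, 0.2495]
tcp_rot: [3.141, 0.0, 1.529]
contact_force: [1.4, 1.2, -1.3]
opening: 0.0514
```

Emit:
carry_out(targets=[{"jaw": 0.6,"xyz": [-5,0,0],"dr": [0,0,0]},{"jaw": 0.6,"xyz": [-10,0,0],"dr": [0,0,0]},{"jaw": 0.6,"xyz": [-14,0,0],"dr": [0,0,0]},{"jaw": 0.6,"xyz": [-14,0,0],"dr": [0,0,0]},{"jaw": 0.6,"xyz": [-14,0,0],"dr": [0,0,0]}])

```text
time_s: 40.5
position: [0.4708, -0.1303, 0.2491]
tcp_rot: [-3.141, -0.0, 1.526]
contact_force: [-0.2, -0.2, 0.0]
opening: 0.0511
```

Run:
```python
from h import *
plan(); 
try: intray()
except Exception as e: print(e)
p,d,c=look("top"); P=cloud(c,d)
b=(abs(P[...,0]-.486)<.055)&(P[...,1]>.08)&(P[...,1]<.35)&(P[...,2]>.11)&(P[...,2]<.14)
B=max(blobs(b,20),key=lambda b:b.sum()); ys,xs=np.nonzero(B); print("bar",rect(plane(c,np.c_[xs,ys],.129)[:,:2]),np.median(P[B][:,2]))
m=(abs(P[...,0]-.486)<.04)&(P[...,1]>.1)&(P[...,1]<.32)&(P[...,2]>.08)&(P[...,2]<.098)
A=np.c_[P[m][:,:2],np.ones(m.sum())]; print("plate plane (slope x, slope y, z)",np.linalg.lstsq(A-[.486,.21,0],P[m][:,2],rcond=None)[0].round(4),m.sum())
s,_,_=look("side"); cv2.imwrite("pics/end.png",np.hstack([cv2.resize(p[100:280,90:440],(700//2*2//2,180*350//350)),cv2.resize(s[80:280,130:380],(350,180))]) if 0 else cv2.resize(s[80:380,130:400],None,fx=2,fy=2))
```

```text
t 40.5 at [ 0.4708 -0.1303  0.2491] [-3.141 -0.     1.526] open 0.0511 F [-0.2 -0.2  0. ]
tray (array([ 0.585 , -0.3927]), 149, 138, np.float64(1.522))
slot -0.03 [ 0.5835 -0.4227] yaw -0.049
slot 0.03 [ 0.5865 -0.3627] yaw -0.049
in tray 277 (array([ 0.5876, -0.3589]), 80, 39, np.float64(0.01)) 0.0593
in tray 269 (array([ 0.5833, -0.4269]), 84, 36, np.float64(-0.009)) 0.0584
bar (array([0.4869, 0.2084]), 87, 11, np.float64(1.535)) 0.12790024104539485
plate plane (slope x, slope y, z) [0.0036 0.0002 0.0891] 1594
```

View pics/end.png

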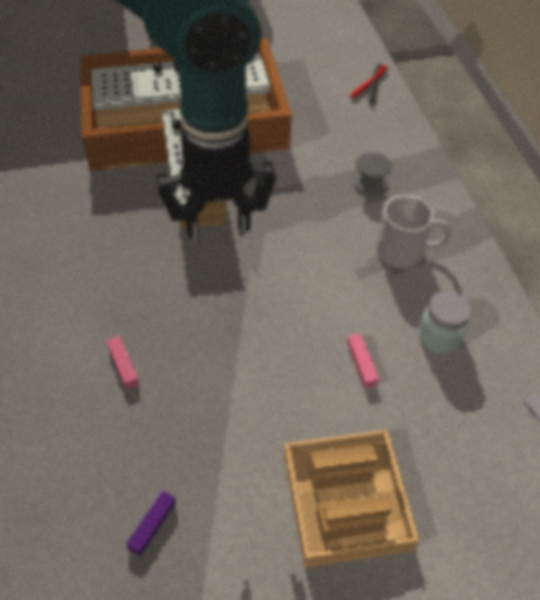

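The view shows all four leftovers in the tray, and the mug, spool and jar in place. The plate is level on the rim and stack. Handing in.

```bash
python3 -c "
from workcell import arm
print(arm.job_done())"
```

```text
the job is handed in; nothing more can be done
None
```

I finished the job and handed it in at about 41 s of the 210 s allowed. The hand-in gives no verdict, so the results below are from my own last checks.

- **Packing:** All seven strips were present. Pinching them gave three of about 27 mm (the 28 mm size), two of 35 mm (36 mm) and two of 19 mm (20 mm). I stacked the three 28 mm strips beside the near wall. Before the plate went on, the stack's top read 85.2 mm and the rim 84.6 mm in the same camera.
- **Leftovers:** The other four strips are in the tray in two piles, each a 20 mm strip on a 36 mm one. I saw no shift of the tray between looks.
- **Faceplate:** It lies across the rim and the packing, handle up. The fitted slopes were 0.004 and 0.000 rad. The bar's direction was within about 0.01 rad of square to the wall. The handle's middle is about 87 mm outside the middle of the wall's top. The bar's height puts the plate's underside about 1 mm or less from rim height.
- **Bystanders:** The mug, spool and jar look undisturbed in the last picture, and the arm is clear of everything. The pink and purple look-alikes were not touched.

No check failed. The small disagreements were camera offsets of 1–3 mm: the bench read about 3 mm high, and placed strips read 2–3 mm off in y. In the last side view the near pile's upper strip might be slightly askew, but its centre is well inside the tray.

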